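# Clamp a plaster mould with the one-hand bar clamp

## Robot

A 6-joint arm with a two-finger parallel gripper is mounted at the origin on the work surface; the furniture and walls round the work are solid. World frame = base frame: x ahead of the robot, y to its left, z up, the work surface at z = 0. Lengths are in m, angles in rad, forces in N, time in s.
With the tool pointing down it reaches from about 0.35 to 0.95 m from the base axis. Payload 17.4 kg.
Tool frame: the origin (TCP) lies midway between the tips of the shut fingers; the grasp point (between the pads) lies 19 mm behind it; z points along the fingers, y is the direction in which the jaws open and shut (so a half turn about z gives the same grasp; the last joint's range is limited). The gripper opens to 93 mm and grips with 3 to 60 N. Pads are 15 mm wide; open, the fingers measure 128 mm over their backs; the gripper's body (75 mm by 188 mm) begins 65 mm behind the grasp point.
Start: joints at [1.162, 0.116, 1.442, -0, 1.584, -0.038], TCP at [0.245, 0.629, 0.219] pointing down, gripper open.
Joint ranges: [-2.83, 2.83], [-0.83, 2.19], [0.07, 2.5], [-1.14, 4.28], [0.01, 3], [-2.97, 2.97]. Speed limits (rad/s): [1.89, 1.89, 2.22, 3.14, 3.14, 3.14].

## Interface

Orientations are given as a unit quaternion [w, x, y, z].
In Python, from cell import robot, vision, masks_of, landmark_of gives the robot as it stands.
- The arm moves only by the shell command python3 -m handwheel 'ROWS' [OPENING] [FORCE]. ROWS is JSON, a list of rows, each an object with "linear": the shift along the tool's x, y, z in cm, a list of three; "roll": the turn about the tool's z in degrees. In form: [{"linear": [x, y, z], "roll": roll}, ...]. A call has exactly 5 rows; each row shifts and turns the commanded pose from where the row before left it, along the tool's axes as they then stand; what a row does not reach is not made up. A row lasts 1/10 s, in which the tool goes at most 50 mm and 8.59 degrees, less where a joint would pass 70% of its speed; a pose out of reach is approached as far as the arm can. A call with a gripper value outside its range is refused whole. OPENING is the finger opening in cm, from 0 to 9.3, set as the call begins (- or left out, the last holds). The fingers move at their own pace and stop on an object; FORCE is the grip in N (left out, the last holds). Time passes only in rows, so rows that do not move let the fingers close, or fill a call up. It gives the time, the measured TCP pose, the force and the opening at its end, in the units of the state.
- robot.sense(): the state, without advancing time (a new reading comes with each control period).
- vision.get_image(name): name is "scene" or "side" or "wrist"; returns a dict with "color" (384x512x3 uint8, red, green, blue), "fx", "fy", "cx", "cy" (pixels), "rvec" (rotation vector, rad) and "tvec" (3), from world to camera coordinates, as OpenCV has them. Camera axes: x right, y down, z forward; pixel columns grow to the right and rows downward; lengths in m; the calibration is good to about 2 mm. The wrist camera is an equidistant fisheye: a pixel r from the principal point sees the ray r / f radians off the axis. A picture is of the moment at which its call begins. There is no depth.
- robot.finish_job(): hands the job in, once; it reports no verdict.
Trained networks look in a picture, given as the dict that the camera call returned (one of the last four; its "shot" number tells which), for a name from the list of things; names that differ only in an ending like _2 or _b are one class to them, and where a whole thing is asked for, a point or a joint stands for the part that bears it (a point fixed in the world has none). Each returns a list of dicts, best first, with "p" (0 to 1); they miss things now and then, are a little off and sometimes report something else, mostly with a low value. They report only what shows in the picture. A call takes as long as a camera call. They do not tell look-alikes from the thing itself.
- masks_of(picture, label): "region" (384x512 bool, what is visible of it) and "uv" ([column, row] in pixels, amid what is visible of it).
- landmark_of(picture, label): "uv" ([column, row] in pixels: a listed point, or the origin of a listed thing).
The state is a dict: "time_s": time; "joint_positions": joint angles; "joint_vel": joint speeds; "effort": joint torques, N m; "tcp_pos": TCP position; "ee_rot": TCP orientation; "force": force on the tool from outside, world axes, zero at the start; "torque": the same for the moment, N m; "width": opening from 0.0 (shut) to 1.0 (fully open).
Only numpy, scipy, OpenCV 4.12 (cv2) and the standard library are available. Lean on these libraries where they do the work, as an engineer would, in place of code of your own. Each camera call takes 0.05 s, during which the arm holds its last target.

## Task

Pull the orange lock plug up out of its socket at the rear of the bench clamp and set it down on the flat red block. Then pump the red trigger towards the black grip, again and again, letting it spring back between strokes, until the sprung pad has pushed the plaster mould up against the fixed jaw and the pad's spring stem is about half pushed in (never all the way, that would crush the plaster). Do not push the jaw, pad or mould by hand, leave the other things where they are, and finish while still holding the trigger squeezed.

Things in the scene. Friction and masses are not known exactly. Their poses are not given: they have to be found in the camera images.
- plug_tab (a point): Point near the middle of the loose orange lock plug's upright grip tab (60 g in all): the tab is 14 mm thick along the point's y, 22 mm wide along its x, and reaches from 25 mm below to 21 mm above the point. Grip it across its thickness from above, at or a little above the point. Its foot is 75 mm below the point.
- red_slab: Fixed flat red sanding block lying on the bench, 120 x 50 x 12 mm, origin at the centre of its underside: the place for the plug. Its long side is turned 20 degrees clockwise (seen from above) from its y axis.
- clamp: Fixed bar clamp on a plywood bed (350 x 100 x 12 mm), green housing. Origin on the bench under the black grip; x along the bar towards the fixed jaw, z up. In this frame (mm): socket x -105, y +32; trigger x -40; black grip x 0; jaw head x 40 to 54 plus joint jaw_slide; fixed jaw x 173 to 191. All of it is below 105 mm but grip and trigger (to 170) and plug (to 136).
- fixed_grip (a point): Centre of the upright fixed black grip, 18 mm thick along the clamp's x, 30 mm wide, from 102 to 170 mm above the bench; the point is 138 mm up.
- trigger_grip (a point): Point on the red trigger paddle's centre line, 138 mm above the bench at rest. The paddle is 16 mm thick along the clamp's x, 30 mm wide, from 110 to 170 mm up. At rest it stands 40 mm behind the black grip (57 mm over both); fully squeezed it is 21 mm nearer. Squeeze it towards the grip with two fingers, or push it.
- trigger_hinge (a joint): Trigger hinge, rad, pivot 20 mm above the bench: 0 at rest, 0.18 fully squeezed. Forward it drives the bar (about 70 mm per rad, some 12 mm a full stroke; 50 to 60 mm per rad once the pad presses hard); backward the bar stays. A spring returns it when let go (2 to 4 N at the paddle; up to 20 N to drive). Part strokes from any position work.
- jaw_slide (a joint): Advance of the bar and jaw head towards the fixed jaw, m, 0 to 0.068; starts at 0 to 0.018. It stays where it is by friction (10 N).
- pad_stem (a joint): How far the pad's spring stem is pushed into the jaw head, m: 0 free, 0.020 fully in (bottomed). Spring 500 N/m. The stem shows 20 mm of length between jaw head and pad when free; of it the 10 mm next to the head is yellow.
- pad_face (a point): Middle of the pad's rubber front face (50 x 50 mm), 63 mm above the bench; it faces along the clamp's +x.
- fixed_jaw_face (a point): Middle of the fixed jaw's rubber face, 63 mm above the bench; it faces along the clamp's -x.
- mould_centre (a point): Centre of the loose two-part plaster mould (50 mm along the clamp's x, 56 mm wide, 88 mm tall, about 0.25 kg, two dark bands round it), standing on the bed between pad and fixed jaw, 4 to 14 mm short of the fixed jaw at the start; it slides on the bed at 1 to 3 N. Its z axis points up.
- mould: The plaster mould as a body, origin at the centre of its underside.
- pad: The sprung pressure pad on the jaw head as a body; origin is that of the clamp, shifted with the pad.
- lock_plug: The lock plug as a body, origin at its foot's centre. Square shaft 22 x 22 x 50 mm; stands on its flat foot. It starts 30 mm deep in the square grey socket (clear width 23 mm, rim 70 mm above the bench), held by two sprung balls in its notches: straight up with 6 to 15 N frees it. While in, it stops the bar's tail plate, so the jaw cannot go far.
- raw_cup: Bystander: small pinkish cup, 73 x 75 x 64 mm.
- glaze_jar_blue: Bystander: small blue glaze jar, 50 x 49 x 68 mm.
- gold_tin: Bystander: small gold tin, 32 x 32 x 28 mm.
- rib_kidney: Bystander: pale green kidney-shaped rib, 64 x 74 x 8 mm, lying flat.
- trigger: The trigger (red paddle on a steel fork) as a body; its origin lies on its pivot.
- jaw: The sliding piece: steel bar, green jaw head (14 x 44 x 60 mm, top 103 mm up) and tail plate at the bar's rear end; origin is that of the clamp, shifted with the slide.
There are look-alikes about, which are no part of the job. Of the things shaped like the lock_plug, the orange one is meant.

How it is judged:
On the way, in this order (a step that is already met when the one before it is completed fails the run):
1. the lock plug is lifted clear of its socket (height (world z) of lock_plug above 0.075 m), for 0.2 s.
2. the lock plug rests on the flat red block, let go (horizontal distance between plug_tab and red_slab below 0.06 m and height (world z) of plug_tab below 0.095 m and contact force between lock_plug and red_slab above 0.2 N and contact force between the fingers and lock_plug below 0.05 N and linear speed of lock_plug below 0.02 m/s), for 0.2 s.
3. the jaw, driven by the trigger, brings the pad against the mould (contact force between pad and mould above 0.5 N), for 0.2 s.
At the end, for the whole second after the job is handed in: Plug resting on the flat red block (tab within 60 mm of its centre); mould upright, within 2.5 mm of the fixed jaw's face, the pad pressing it (over 1.5 N) with its stem 7 to 15.5 mm of its 20 mm in; the fingers still hold the trigger squeezed (over 0.02 rad off rest, over 1 N) (value of joint pad_stem between 0.007 and 0.0155 m and contact force between pad and mould above 1.5 N and x of mould_centre in the frame of fixed_jaw_face above -0.0275 m and angle between mould's own z axis and vertical below 0.1 rad and value of joint trigger_hinge above 0.02 rad and contact force between the fingers and trigger above 1 N and horizontal distance between plug_tab and red_slab below 0.06 m and height (world z) of plug_tab below 0.095 m and contact force between lock_plug and red_slab above 0.2 N); the arm keeps its last pose, push and grip.
It fails at once if the pad's stem is pushed in more than 18 mm, crushing the plaster (value of joint pad_stem above 0.018 m).
It fails at once if the robot pushes the jaw, pad or mould by hand (contact force between any of the arm, the fingers and jaw above 1.5 N or contact force between any of the arm, the fingers and pad above 1.5 N or contact force between any of the arm, the fingers and mould above 1.5 N).
It fails at once if the mould is tipped (angle between mould's own z axis and vertical above 0.3 rad).
It fails at once if a bystander is disturbed (distance of any of raw_cup, glaze_jar_blue, gold_tin, rib_kidney from where it was at the start of the episode above 0.03 m).
It also fails if it takes over 64 s, if anything falls off the work surface, if the arm or the gripper's body presses on something with over 40 N, if the wrist force passes 120 N, or if a joint passes its speed limit or range.

## Working session

There is one attempt and no reset: what is moved stays moved. The work goes in short steps, Python scripts to look and compute and a shell command to move; the robot and the scene stay as the last step left them, time stands still between calls to the robot, and variables do not carry over. Pictures are saved under pics/ and viewed, and the job is handed in when it is done.

```bash
mkdir -p pics; ls; cat > h.py <<'E'
import numpy as np, cv2
from cell import robot, vision, masks_of, landmark_of
def save(im,n): cv2.imwrite(f'pics/{n}.png', im['color'][:,:,::-1])
def ray(im,uv):
    R,_=cv2.Rodrigues(np.array(im['rvec'],float)); t=np.array(im['tvec'],float).ravel()
    x=(uv[0]-im['cx'])/im['fx']; y=(uv[1]-im['cy'])/im['fy']
    d=R.T@np.array([x,y,1.]); return -R.T@t, d/np.linalg.norm(d)
def tri(a,ua,b,ub):
    c1,d1=ray(a,ua);c2,d2=ray(b,ub)
    s=np.linalg.lstsq(np.c_[d1,-d2],c2-c1,rcond=None)[0]
    p=c1+s[0]*d1;q=c2+s[1]*d2; return (p+q)/2,np.linalg.norm(p-q)
def atz(im,uv,z):
    c,d=ray(im,uv); return c+d*(z-c[2])/d[2]
def proj(im,p):
    return cv2.projectPoints(np.array([p],float),np.array(im['rvec'],float),np.array(im['tvec'],float),np.array([[im['fx'],0,im['cx']],[0,im['fy'],im['cy']],[0,0,1.]]),None)[0].ravel()
E
python3 - <<'E'
from h import *
s=robot.sense();print({k:np.round(v,3) for k,v in s.items()})
a=vision.get_image('scene');b=vision.get_image('side');save(a,'a0');save(b,'b0')
for n in ['plug_tab','red_slab','clamp','fixed_grip','trigger_grip','pad_face','fixed_jaw_face','mould_centre','lock_plug']:
    A=landmark_of(a,n);B=landmark_of(b,n)
    print(n,[(np.round(x['uv'],1),round(x['p'],2)) for x in A[:3]],[(np.round(x['uv'],1),round(x['p'],2)) for x in B[:3]])
    if A and B: print('   ',np.round(tri(a,A[0]['uv'],b,B[0]['uv']),4) if 0 else [np.round(v,4) for v in tri(a,A[0]['uv'],b,B[0]['uv'])])
E
```

```text
pics
{'time_s': np.float64(0.0), 'joint_positions': array([ 1.162,  0.116,  1.442,  0.   ,  1.584, -0.038]), 'joint_vel': array([ 0.001, -0.001, -0.001, -0.002,  0.002, -0.   ]), 'effort': array([ 3.0000e-03, -7.2126e+01, -6.2262e+01,  7.8000e-02,  2.4000e-02,
       -0.0000e+00]), 'tcp_pos': array([0.244, 0.629, 0.218]), 'ee_rot': array([-0.   ,  0.184,  0.983, -0.001]), 'force': array([-0.082,  0.463,  0.185]), 'torque': array([-0.018,  0.016, -0.017]), 'width': np.float64(0.998)}
plug_tab [(array([225.9, 248. ]), 0.67), (array([183.9, 277.4]), 0.66)] [(array([172.3, 214. ]), 0.59)]
    [array([0.5705, 0.2718, 0.087 ]), np.float64(0.0019)]
red_slab [(array([219.4, 230.5]), 0.78)] [(array([217.6, 183.2]), 0.87)]
    [array([ 0.6701,  0.1405, -0.0108]), np.float64(0.0013)]
clamp [] [(array([237.4, 258.5]), 0.82)]
fixed_grip [] [(array([235.3, 240. ]), 0.65)]
trigger_grip [] [(array([216.2, 237.9]), 0.64)]
pad_face [] [(array([275.4, 243. ]), 0.46)]
fixed_jaw_face [] [(array([306.3, 235.7]), 0.64)]
mould_centre [] [(array([291.9, 236.2]), 0.79)]
lock_plug [(array([227.4, 272.7]), 0.68), (array([221.2, 229. ]), 0.39)] [(array([191.4, 245.4]), 0.69), (array([176.4, 223.2]), 0.69), (array([178.9, 167.7]), 0.58)]
    [array([ 0.5527,  0.2568, -0.025 ]), np.float64(0.0599)]
```

View pics/a0.png

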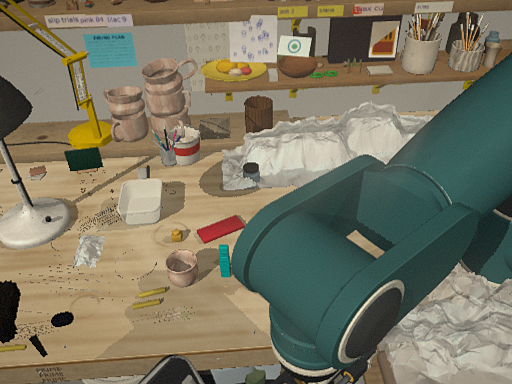

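View pics/b0.png

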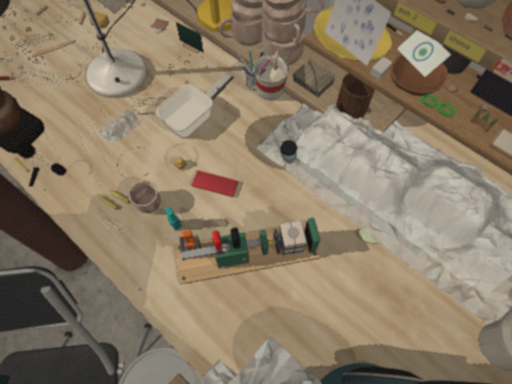

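The side view shows the clamp at about (190–320, 220–280), with the orange plug at (187,238) at its rear. The teal look-alike is at (172,218) and the red slab at (215,183). The arm hides the clamp in the scene view.

```bash
python3 - <<'E'
from h import *
b=vision.get_image('side');w=vision.get_image('wrist');save(w,'w0')
for n,z in dict(plug_tab=.115,red_slab=0,clamp=0,fixed_grip=.138,trigger_grip=.138,pad_face=.063,fixed_jaw_face=.063,mould_centre=.056,trigger=.02).items():
    for x in landmark_of(b,n)[:3]: print(n,np.round(x['uv'],1),round(x['p'],2),np.round(atz(b,x['uv'],z),4))
for n in ['raw_cup','glaze_jar_blue','gold_tin','rib_kidney']:
    for x in landmark_of(b,n)[:2]: print(n,np.round(x['uv'],1),round(x['p'],2),np.round(atz(b,x['uv'],0),4))
c=b['color'][205:295,155:335][:,:,::-1]; cv2.imwrite('pics/b0c.png',cv2.resize(c,None,fx=4.4,fy=4.4,interpolation=cv2.INTER_CUBIC))
print(b['fx'],ray(b,(256,192)), w['fx'],w['rvec'],w['tvec'])
E
```

```text
plug_tab [172.1 213.8] 0.72 [0.5566 0.2697 0.115 ]
plug_tab [238.4 259.4] 0.68 [0.4051 0.154  0.115 ]
plug_tab [188.  238.7] 0.64 [0.4857 0.2486 0.115 ]
red_slab [211.2 183.9] 0.67 [0.6668 0.1583 0.    ]
red_slab [291.5 244.7] 0.63 [0.4362 0.0087 0.    ]
clamp [147.7 202.6] 0.71 [0.6638 0.3347 0.    ]
clamp [237.9 259.5] 0.7 [0.4403 0.1494 0.    ]
fixed_grip [236.4 236.9] 0.61 [0.4483 0.1447 0.138 ]
fixed_grip [275.8 243.2] 0.53 [0.4083 0.0669 0.138 ]
fixed_grip [188.7 236.8] 0.36 [0.4804 0.2447 0.138 ]
trigger_grip [216.9 240.9] 0.6 [0.4524 0.1881 0.138 ]
pad_face [280.8 242.8] 0.44 [0.4294 0.0436 0.063 ]
pad_face [306.4 237. ] 0.31 [ 0.4246 -0.0196  0.063 ]
fixed_jaw_face [307.9 236.5] 0.9 [ 0.4247 -0.0235  0.063 ]
mould_centre [149.  202.5] 0.62 [0.6331 0.3236 0.056 ]
mould_centre [290.5 239.7] 0.57 [0.432  0.0176 0.056 ]
mould_centre [247.9 254.8] 0.34 [0.427  0.1264 0.056 ]
trigger [218.8 256.5] 0.75 [0.4557 0.1929 0.02  ]
raw_cup [149.6 202.5] 0.76 [ 0.6626  0.3298 -0.    ]
glaze_jar_blue [284.9 159.7] 0.72 [ 0.6782 -0.0594  0.    ]
gold_tin [182.7 163.5] 0.68 [0.7538 0.218  0.    ]
rib_kidney [370.4 232.8] 0.61 [ 0.4049 -0.1954  0.    ]
401.27940053502095 (array([0.14396997, 0.19705718, 0.97145078]), array([ 0.42549493, -0.13625426, -0.89464453])) 297.3186396354542 [-2.37678882 -1.62541611 -0.24838973] [-0.67505565 -0.03505577  0.39338601]
```

View pics/b0c.png

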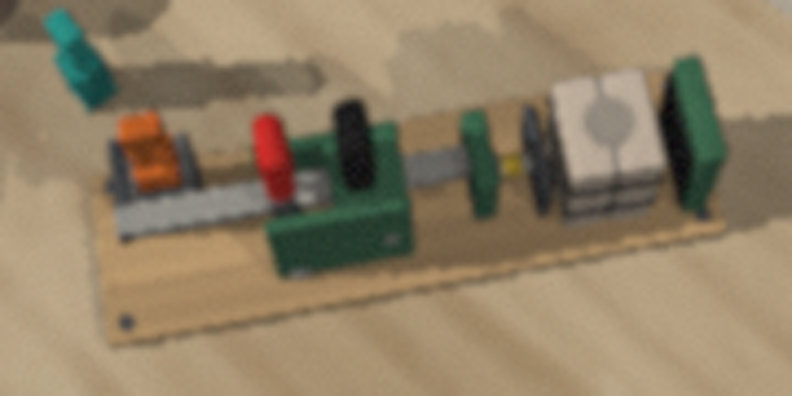

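View pics/w0.png

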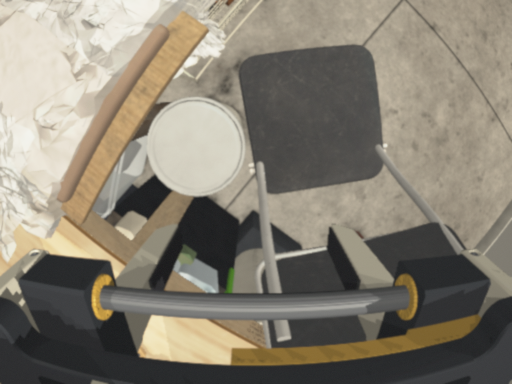

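```bash
R='[{"linear":[-3.6,-2.66,0],"roll":0},{"linear":[-3.6,-2.66,0],"roll":0},{"linear":[-3.6,-2.66,0],"roll":0},{"linear":[-3.6,-2.66,0],"roll":0},{"linear":[-3.6,-2.66,0],"roll":0}]'; python3 -m handwheel '[{"linear":[-3.6,-2.66,0],"roll":0},{"linear":[-3.6,-2.66,0],"roll":0},{"linear":[-3.6,-2.66,0],"roll":0},{"linear":[-3.6,-2.66,0],"roll":0},{"linear":[-3.6,-2.66,0],"roll":0}]' 
python3 -m handwheel '[{"linear":[-3.6,-2.66,0],"roll":0},{"linear":[-3.6,-2.66,0],"roll":0},{"linear":[-3.6,-2.66,0],"roll":0},{"linear":[0,0,0],"roll":8.5},{"linear":[0,0,0],"roll":8.5}]'
python3 - <<'E'
from h import *
w=vision.get_image('wrist');save(w,'w1')
print(robot.sense()['tcp_pos'],robot.sense()['ee_rot'],robot.sense()['joint_positions'])
R,_=cv2.Rodrigues(w['rvec']);print(-R.T@w['tvec'],R)
E
```

```text
time_s: 2.25
tcp_pos: [0.3648, 0.4384, 0.2188]
ee_rot: [0.0, 0.184, 0.983, 0.0]
force: [1.9, 0.2, -0.2]
width: 0.997
time_s: 2.75
tcp_pos: [0.4367, 0.3252, 0.2188]
ee_rot: [0.0, 0.331, 0.944, 0.0]
force: [0.7, 1.0, -0.0]
width: 0.998
[0.43637604 0.3257116  0.21884782] [8.90890450e-05 3.35934941e-01 9.41885173e-01 1.68686812e-04] [ 5.94316055e-01 -1.70358302e-01  1.72189778e+00  5.62646987e-05
  1.58967581e+00 -2.91283823e-01]
[0.37109728 0.37820549 0.38545613] [[ 6.25625266e-01  7.80123400e-01 -7.12016511e-04]
 [ 7.44280446e-01 -5.96606794e-01  3.00178199e-01]
 [ 2.33751243e-01 -1.88329006e-01 -9.53882876e-01]]
```

View pics/w1.png

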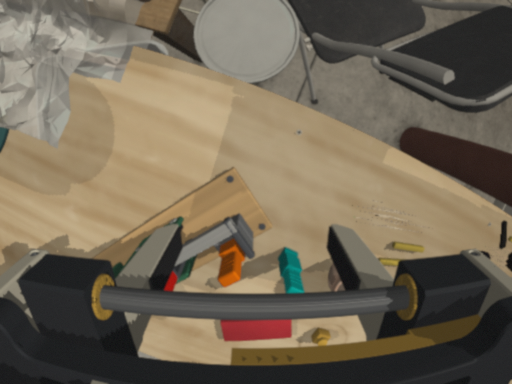

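The wrist view shows the orange plug in the grey socket at (230,262), with the teal look-alike standing free at (290,270). Next I'll confirm with crops and triangulate using the scene camera.

```bash
cat >> h.py <<'E'
def wray(im,uv):
    R,_=cv2.Rodrigues(np.array(im['rvec'],float)); t=np.array(im['tvec'],float).ravel()
    v=np.array([(uv[0]-im['cx'])/im['fx'],(uv[1]-im['cy'])/im['fy']]);th=np.linalg.norm(v)
    d=R.T@np.r_[np.sin(th)*v/th,np.cos(th)]; return -R.T@t,d
def watz(im,uv,z):
    c,d=wray(im,uv); return c+d*(z-c[2])/d[2]
E
python3 - <<'E'
from h import *
w=vision.get_image('wrist');a=vision.get_image('scene');b=vision.get_image('side')
save(a,'a1')
c=w['color'][155:350,90:350][:,:,::-1]; c=cv2.resize(c,None,fx=3,fy=3,interpolation=cv2.INTER_CUBIC)
cv2.imwrite('pics/w1c.png',c)
for n,z in dict(plug_tab=.115,red_slab=0,clamp=0,fixed_grip=.138,trigger_grip=.138,fixed_jaw_face=.063,pad_face=.063).items():
  for nm,im,f in (('w',w,watz),('s',a,atz),('b',b,atz)):
    for x in landmark_of(im,n)[:3]: print(n,nm,np.round(x['uv'],1),round(x['p'],2),np.round(f(im,x['uv'],z),4))
E
```

```text
plug_tab w [295.9 282.4] 0.9 [0.5501 0.2926 0.115 ]
plug_tab w [229.2 271.2] 0.77 [0.4918 0.2459 0.115 ]
plug_tab s [222.  251.1] 0.75 [0.5601 0.3066 0.115 ]
plug_tab s [262.7 243.1] 0.71 [0.4888 0.2463 0.115 ]
red_slab w [257.3 328.3] 0.93 [0.6657 0.1454 0.    ]
red_slab w [233.8 266.8] 0.67 [0.5413 0.2    0.    ]
red_slab s [217.4 229.5] 0.95 [0.6714 0.1486 0.    ]
red_slab b [214.5 182.3] 0.6 [0.6689 0.1484 0.    ]
clamp w [168.1 239.8] 0.75 [0.4451 0.1524 0.    ]
clamp s [291.7 253.5] 0.78 [0.4564 0.1463 0.    ]
fixed_grip w [230.3 268.5] 0.64 [0.4798 0.2602 0.138 ]
fixed_grip s [296.4 214. ] 0.83 [0.448  0.1476 0.138 ]
fixed_grip b [235.2 238.1] 0.59 [0.4465 0.148  0.138 ]
trigger_grip w [161.6 285.5] 0.86 [0.4521 0.1873 0.138 ]
trigger_grip w [319.  329.8] 0.62 [0.6099 0.2803 0.138 ]
trigger_grip s [287.6 224.4] 0.76 [0.4527 0.189  0.138 ]
fixed_jaw_face s [330.8 199.9] 0.71 [ 0.4156 -0.0221  0.063 ]
fixed_jaw_face b [307.1 237.6] 0.9 [ 0.4227 -0.0207  0.063 ]
fixed_jaw_face b [294. 240.] 0.49 [0.4265 0.0113 0.063 ]
pad_face s [315.9 211.5] 0.55 [0.4354 0.0385 0.063 ]
pad_face b [290.2 236.8] 0.69 [0.4369 0.0171 0.063 ]
pad_face b [280.  241.8] 0.64 [0.4324 0.0446 0.063 ]
```

View pics/w1c.png

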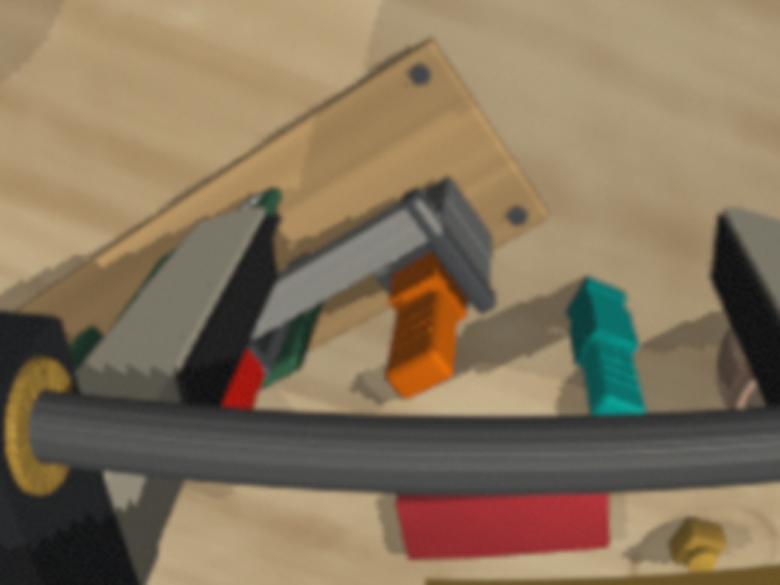

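View pics/a1.png

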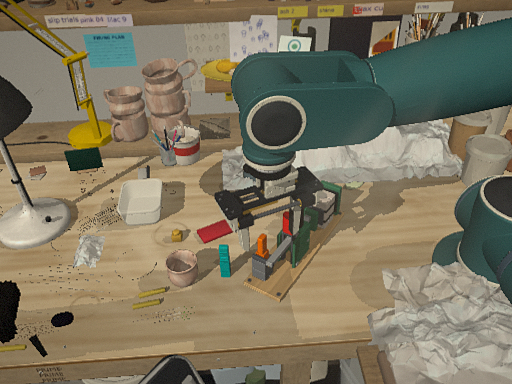

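```bash
cat >> h.py <<'E'
def wproj(im,p):
    R,_=cv2.Rodrigues(np.array(im['rvec'],float)); q=R@np.array(p,float)+np.array(im['tvec'],float).ravel()
    r=np.hypot(q[0],q[1]);th=np.arctan2(r,q[2]); return np.array([im['cx']+im['fx']*th*q[0]/r, im['cy']+im['fy']*th*q[1]/r])
def C(x,y,z,o=(.4475,.1472),yaw=-97.8):
    t=np.radians(yaw);c,s=np.cos(t),np.sin(t); return np.array([o[0]+c*x-s*y,o[1]+s*x+c*y,z])
E
python3 - <<'E'
from h import *
w=vision.get_image('wrist');a=vision.get_image('scene')
def ov(hx,hy,name):
  out=[]
  for im,f,(x0,y0,x1,y1),k in ((w,wproj,(195,215,275,300),7),(a,lambda i,p:proj(i,p),(235,220,315,305),7)):
    c=cv2.resize(im['color'][y0:y1,x0:x1][:,:,::-1],None,fx=k,fy=k,interpolation=cv2.INTER_CUBIC)
    for z in (.090,.136):
      pts=[]
      for sx,sy in ((1,1),(1,-1),(-1,-1),(-1,1)):
        p=f(im,C(-.105+sx*hx,.032+sy*hy,z)); pts.append(((p-[x0,y0])*k+k/2))
      cv2.polylines(c,[np.int32(pts)],True,(255,0,0) if z>.1 else (0,255,0),1)
    out.append(c[:595])
  m=np.hstack([o[:595,:560] for o in out]); cv2.imwrite(name,cv2.resize(m,(800,int(800*m.shape[0]/m.shape[1]))))
ov(.011,.007,'pics/ov1.png')
E
```

```text
(no output)
```

View pics/ov1.png

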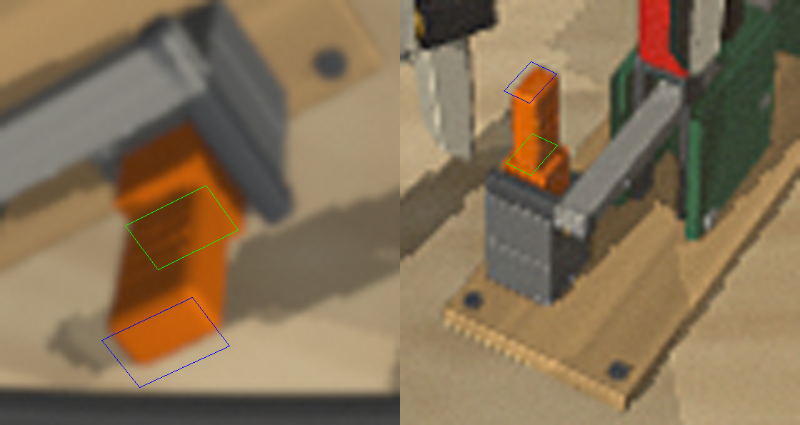

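The crops confirm the orange plug sits in the grey socket with its tab wide along the bar, so I grip across clamp y. Now roll and move above it.

```bash
python3 -m handwheel '[{"linear":[0,0,0],"roll":8.4},{"linear":[0,0,0],"roll":8.4},{"linear":[0,0,0],"roll":8.4},{"linear":[0,0,0],"roll":8.4},{"linear":[0,0,0],"roll":8.4}]' 6
python3 -m handwheel '[{"linear":[0,0,0],"roll":8.4},{"linear":[0,0,0],"roll":8.5},{"linear":[-2.37,2.16,0],"roll":0},{"linear":[-2.37,2.16,0],"roll":0},{"linear":[-2.37,2.16,0],"roll":0}]'
python3 - <<'E'
from h import *
w=vision.get_image('wrist');a=vision.get_image('scene');b=vision.get_image('side')
s=robot.sense();print(s['tcp_pos'],s['ee_rot'])
ims=[]
for im,z in ((w,0),(a,0)):pass
for nm,im,f in (('w',w,watz),('s',a,atz),('b',b,atz)):
    for x in landmark_of(im,'plug_tab')[:3]: print(nm,np.round(x['uv'],1),round(x['p'],2),np.round(f(im,x['uv'],.115),4))
c1=cv2.resize(w['color'][130:330,150:362],(424,400),interpolation=cv2.INTER_CUBIC)
c2=cv2.resize(a['color'][190:290,210:304],(376,400),interpolation=cv2.INTER_CUBIC)
cv2.imwrite('pics/c2.png',np.hstack([c1,c2])[:,:,::-1])
E
```

```text
time_s: 4.6
tcp_pos: [0.4359, 0.3264, 0.2187]
ee_rot: [0.0, 0.647, 0.763, 0.0]
force: [-0.4, -0.1, 0.0]
width: 0.659
time_s: 5.1
tcp_pos: [0.4918, 0.247, 0.2188]
ee_rot: [0.0, 0.75, 0.662, 0.0]
force: [-0.1, 0.3, -0.0]
width: 0.647
[0.49206141 0.2466648  0.21856195] [ 6.65475038e-06  7.50553112e-01  6.60810122e-01 -9.45214384e-05]
w [251.9 186.1] 0.85 [0.4899 0.2495 0.115 ]
w [334.3 142.5] 0.79 [0.5719 0.2824 0.115 ]
s [225.5 250. ] 0.8 [0.5546 0.3004 0.115 ]
s [263.1 244.5] 0.77 [0.486  0.2499 0.115 ]
s [261.4 263.5] 0.59 [0.4649 0.3031 0.115 ]
```

View pics/c2.png

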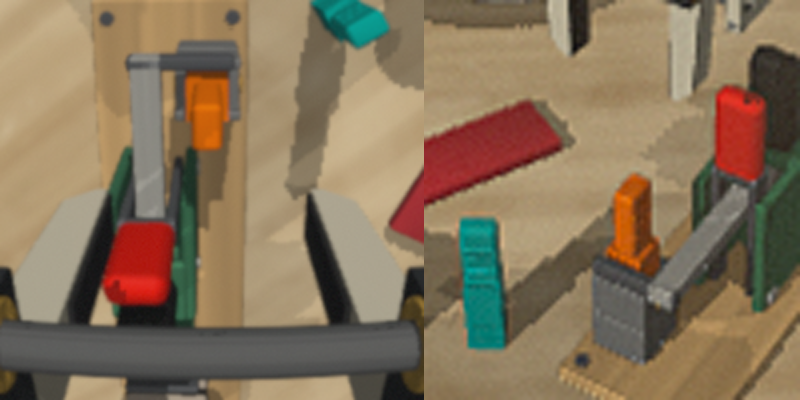

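```bash
python3 -m handwheel '[{"linear":[0.1,-0.2,2.3],"roll":0},{"linear":[0,0,2.3],"roll":0},{"linear":[0,0,2.3],"roll":0},{"linear":[0,0,2.3],"roll":0},{"linear":[0,0,0.8],"roll":0}]' 4
python3 - <<'E'
from h import *
a=vision.get_image('scene');w=vision.get_image('wrist')
s=robot.sense();print(s['tcp_pos'],s['force'],s['width'])
c1=cv2.resize(w['color'][130:330,150:362],(424,400),interpolation=cv2.INTER_CUBIC)
c2=cv2.resize(a['color'][190:290,210:304],(376,400),interpolation=cv2.INTER_CUBIC)
cv2.imwrite('pics/c3.png',np.hstack([c1,c2])[:,:,::-1])
E
```

```text
time_s: 5.9
tcp_pos: [0.4882, 0.2495, 0.1164]
ee_rot: [-0.0, 0.749, 0.662, -0.001]
force: [0.6, 0.2, -0.4]
width: 0.432
[0.48881135 0.24946836 0.11792904] [0.39315598 0.12047567 0.15923002] 0.43296240143619524
```

View pics/c3.png

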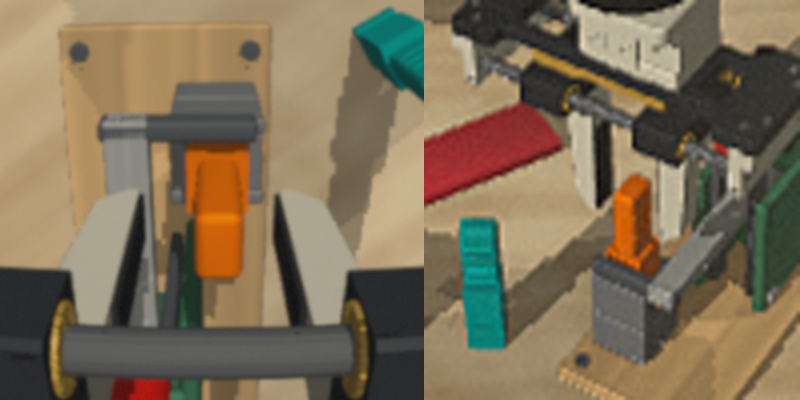

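```bash
python3 - <<'E'
from h import *
w=vision.get_image('wrist');a=vision.get_image('scene');b=vision.get_image('side')
s=robot.sense();p=s['tcp_pos'];print(p)
print('tcp w',wproj(w,p))
g=p.copy();g[2]=.136
print('tcpxy at z.136 ->',wproj(w,g), 'crop',(wproj(w,g)-[150,130])*2)
for z in(.136,): print('tabtop(crop218,~246) at z.136', watz(w,(150+218/2,130+246/2),z))
print('tabtop far edge/near edge',watz(w,(150+218/2,130+215/2),z),watz(w,(150+218/2,130+276/2),z))
for nm,im,f in (('w',w,watz),('s',a,atz),('b',b,atz)):
    for x in landmark_of(im,'plug_tab')[:3]: print(nm,np.round(x['uv'],1),round(x['p'],2),np.round(f(im,x['uv'],.115),4))
R=cv2.Rodrigues(w['rvec'])[0];print(-R.T@w['tvec'])
E
```

```text
[0.48987487 0.24955657 0.12005709]
tcp w [255.80592913 239.09943825]
tcpxy at z.136 -> [255.87495449 251.79178838] crop [211.74990898 243.58357675]
tabtop(crop218,~246) at z.136 [0.49155019 0.24853953 0.136     ]
tabtop far edge/near edge [0.49272289 0.25847946 0.136     ] [0.49035134 0.23833535 0.136     ]
w [258.4 236.4] 0.92 [0.4914 0.2487 0.115 ]
w [368.5 166.7] 0.72 [0.5642 0.286  0.115 ]
s [223.9 251.9] 0.74 [0.5551 0.307  0.115 ]
s [263.8 244.7] 0.59 [0.4844 0.2499 0.115 ]
s [184.6 276.6] 0.21 [0.5954 0.404  0.115 ]
[0.49975663 0.33354336 0.28447311]
```

```bash
python3 -m handwheel '[{"linear":[-0.1,0.15,0.5],"roll":0},{"linear":[0,0,0.5],"roll":0},{"linear":[0,0,0.5],"roll":0},{"linear":[0,0,0.1],"roll":0},{"linear":[0,0,0],"roll":0}]' 4
python3 -m handwheel '[{"linear":[0,0,0],"roll":0},{"linear":[0,0,0],"roll":0},{"linear":[0,0,0],"roll":0},{"linear":[0,0,0],"roll":0},{"linear":[0,0,0],"roll":0}]' 0.8 40
```

```text
time_s: 6.8
tcp_pos: [0.4907, 0.2478, 0.1023]
ee_rot: [-0.0, 0.75, 0.662, -0.0]
force: [-0.4, 0.5, 0.3]
width: 0.427
time_s: 7.3
tcp_pos: [0.4909, 0.2479, 0.1028]
ee_rot: [0.0, 0.75, 0.662, 0.0]
force: [-0.8, 0.3, 0.3]
width: 0.151
```

```bash
python3 -m handwheel '[{"linear":[0,0,-0.5],"roll":0},{"linear":[0,0,-0.5],"roll":0},{"linear":[0,0,-1],"roll":0},{"linear":[0,0,-1],"roll":0},{"linear":[0,0,-2],"roll":0}]' 
python3 -m handwheel '[{"linear":[0,0,-1.5],"roll":0},{"linear":[0,0,-1.5],"roll":0},{"linear":[0,0,-1],"roll":0},{"linear":[0,0,0],"roll":0},{"linear":[0,0,0],"roll":0}]' 
python3 - <<'E'
from h import *
w=vision.get_image('wrist');a=vision.get_image('scene');b=vision.get_image('side')
for nm,im,f in (('w',w,watz),('s',a,atz),('b',b,atz)):
    for x in landmark_of(im,'red_slab')[:2]: print(nm,np.round(x['uv'],1),round(x['p'],2),np.round(f(im,x['uv'],0),4))
    for x in masks_of(im,'red_slab')[:1]:
        ys,xs=np.nonzero(x['region']); r=cv2.minAreaRect(np.c_[xs,ys].astype(np.float32)); bp=cv2.boxPoints(r)
        q=np.array([f(im,u,.012)[:2] for u in bp]); print(nm,np.round(x['p'],2),np.round(q,3).tolist(),q.mean(0))
save(a,'a4');save(w,'w4')
c=np.hstack([cv2.resize(a['color'][170:290,190:350],(400,300)),cv2.resize(w['color'],(400,300))])
cv2.imwrite('pics/c4.png',c[:,:,::-1])
E
```

```text
time_s: 7.8
tcp_pos: [0.4906, 0.2478, 0.1534]
ee_rot: [-0.0, 0.75, 0.662, -0.0]
force: [-0.3, 0.2, -0.5]
width: 0.149
time_s: 8.3
tcp_pos: [0.4908, 0.2479, 0.1923]
ee_rot: [-0.0, 0.75, 0.662, -0.0]
force: [-0.6, 0.1, -0.7]
width: 0.146
w [380.7 225.1] 0.64 [0.6577 0.1442 0.    ]
w 0.84 [[0.605, 0.118], [0.671, 0.216], [0.716, 0.186], [0.648, 0.081]] [0.66004891 0.15026109]
s [220.8 228.5] 0.9 [0.665  0.1414 0.    ]
s 0.65 [[0.716, 0.183], [0.647, 0.073], [0.604, 0.119], [0.672, 0.224]] [0.65996519 0.14972448]
b 0.58 [[0.694, 0.208], [0.715, 0.176], [0.697, 0.168], [0.676, 0.2]] [0.69539496 0.18811742]
```

View pics/c4.png

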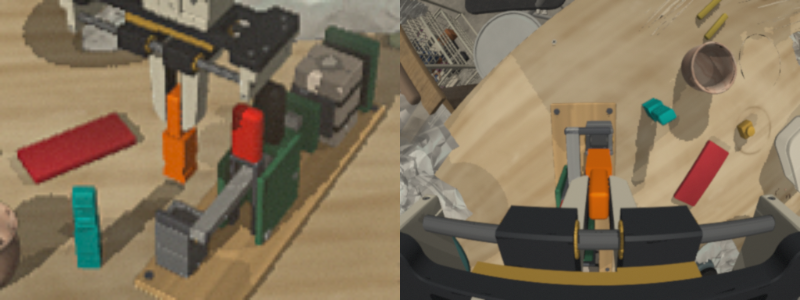

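```bash
python3 -m handwheel '[{"linear":[-1.54,3.63,0],"roll":0},{"linear":[-1.54,3.63,0],"roll":0},{"linear":[-1.54,3.63,0],"roll":0},{"linear":[-1.54,3.63,0],"roll":0},{"linear":[-1.54,3.63,0],"roll":0}]' 
python3 -m handwheel '[{"linear":[0,0,2],"roll":0},{"linear":[0,0,3],"roll":0},{"linear":[0,0,3],"roll":0},{"linear":[0,0,2.5],"roll":0},{"linear":[0,0,0],"roll":0}]' 
python3 - <<'E'
from h import *
w=vision.get_image('wrist');a=vision.get_image('scene')
c=np.hstack([cv2.resize(a['color'][180:280,170:303],(400,300)),cv2.resize(w['color'][100:310,120:400],(400,300))])
cv2.imwrite('pics/c5.png',c[:,:,::-1]);print(robot.sense()['tcp_pos'])
E
```

```text
time_s: 9.25
tcp_pos: [0.6627, 0.1479, 0.1925]
ee_rot: [-0.0, 0.75, 0.662, -0.0]
force: [-0.1, 1.3, -0.7]
width: 0.15
time_s: 9.75
tcp_pos: [0.6597, 0.1485, 0.0836]
ee_rot: [-0.001, 0.75, 0.662, -0.002]
force: [-0.1, -0.1, -1.1]
width: 0.151
[0.66149862 0.14896078 0.08823006]
```

View pics/c5.png

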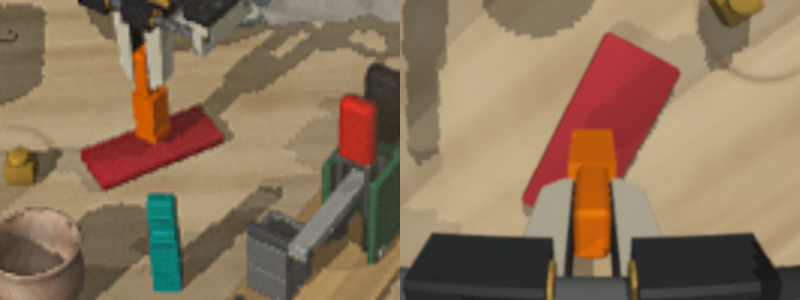

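```bash
python3 -m handwheel '[{"linear":[0,0,0.4],"roll":0},{"linear":[0,0,0.3],"roll":0},{"linear":[0,0,0.2],"roll":0},{"linear":[0,0,0.1],"roll":0},{"linear":[0,0,0],"roll":0}]' 
```

```text
time_s: 10.35
tcp_pos: [0.6614, 0.1489, 0.0777]
ee_rot: [-0.0, 0.75, 0.662, -0.0]
force: [-0.8, 0.0, 0.3]
width: 0.149
```

```bash
python3 -m handwheel '[{"linear":[0,0,0.1],"roll":0},{"linear":[0,0,0.1],"roll":0},{"linear":[0,0,0],"roll":0},{"linear":[0,0,0],"roll":0},{"linear":[0,0,0],"roll":0}]' 
```

```text
time_s: 10.85
tcp_pos: [0.6614, 0.1489, 0.0757]
ee_rot: [0.0, 0.75, 0.662, 0.0]
force: [0.1, 0.1, -0.4]
width: 0.147
```

```bash
python3 -m handwheel '[{"linear":[0,0,0.1],"roll":0},{"linear":[0,0,0.1],"roll":0},{"linear":[0,0,0],"roll":0},{"linear":[0,0,0],"roll":0},{"linear":[0,0,0],"roll":0}]' 
```

```text
time_s: 11.35
tcp_pos: [0.6616, 0.149, 0.0748]
ee_rot: [0.0, 0.75, 0.662, 0.0]
force: [-4.4, -0.7, 8.9]
width: 0.146
```

```bash
python3 -m handwheel '[{"linear":[0,0,-0.1],"roll":0},{"linear":[0,0,0],"roll":0},{"linear":[0,0,0],"roll":0},{"linear":[0,0,0],"roll":0},{"linear":[0,0,0],"roll":0}]' 1.9 
python3 -m handwheel '[{"linear":[0,0,0],"roll":0},{"linear":[0,0,0],"roll":0},{"linear":[0,0,-0.5],"roll":0},{"linear":[0,0,-3],"roll":0},{"linear":[0,0,-4],"roll":0}]' 4.5
python3 - <<'E'
from h import *
w=vision.get_image('wrist');a=vision.get_image('scene');b=vision.get_image('side')
c=np.hstack([cv2.resize(a['color'][180:280,170:303],(400,300)),cv2.resize(w['color'][100:310,120:400],(400,300))])
cv2.imwrite('pics/c6.png',c[:,:,::-1]);print(robot.sense()['tcp_pos'])
for n,z in dict(clamp=0,fixed_grip=.138,trigger_grip=.138,fixed_jaw_face=.063,pad_face=.063,mould_centre=.056).items():
  for nm,im,f in (('w',w,watz),('s',a,atz),('b',b,atz)):
    for x in landmark_of(im,n)[:2]: print(n,nm,np.round(x['uv'],1),round(x['p'],2),np.round(f(im,x['uv'],z),4))
E
```

```text
time_s: 11.85
tcp_pos: [0.6613, 0.1489, 0.0745]
ee_rot: [-0.0, 0.75, 0.662, -0.0]
force: [-0.2, -0.9, -0.7]
width: 0.204
time_s: 12.35
tcp_pos: [0.6605, 0.1487, 0.1489]
ee_rot: [-0.001, 0.75, 0.662, -0.001]
force: [1.8, -0.1, 0.3]
width: 0.481
[0.66256916 0.14915232 0.15329438]
clamp w [ 87.6 197.6] 0.93 [0.4478 0.1485 0.    ]
clamp s [294.3 257.1] 0.88 [0.4457 0.155  0.    ]
clamp b [235.5 254.8] 0.74 [0.4538 0.1517 0.    ]
fixed_grip w [ 18.5 249.1] 0.79 [0.4475 0.1472 0.138 ]
fixed_grip w [285.3 320.7] 0.22 [0.6749 0.0655 0.138 ]
fixed_grip s [294.1 210.8] 0.58 [0.4572 0.1393 0.138 ]
fixed_grip b [235.9 238.1] 0.65 [0.446  0.1466 0.138 ]
trigger_grip w [  3.9 206.1] 0.84 [0.4487 0.1884 0.138 ]
trigger_grip s [290.7 226.3] 0.8 [0.4439 0.1919 0.138 ]
trigger_grip b [216.  238.8] 0.52 [0.4577 0.1887 0.138 ]
trigger_grip b [214.4 181.2] 0.36 [0.5972 0.1548 0.138 ]
fixed_jaw_face s [330.8 199.7] 0.87 [ 0.4159 -0.0229  0.063 ]
pad_face s [317.6 213.7] 0.55 [0.4284 0.0447 0.063 ]
mould_centre w [ 93.9 315.2] 0.98 [0.4312 0.0058 0.056 ]
mould_centre w [ 19.2 248.4] 0.47 [0.3459 0.1086 0.056 ]
mould_centre s [318.4 206.6] 0.79 [0.4386 0.0096 0.056 ]
```

View pics/c6.png

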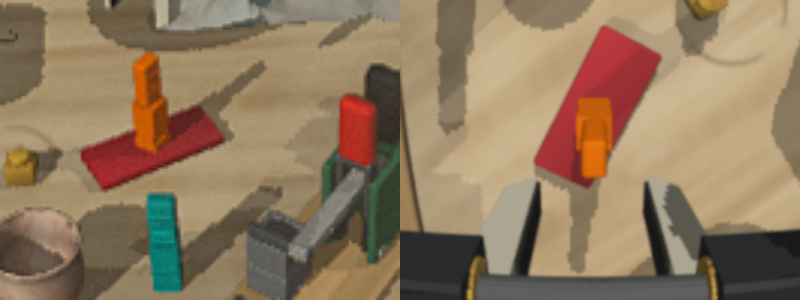

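```bash
python3 -m handwheel '[{"linear":[-0.39,-4.24,-1.6],"roll":0},{"linear":[-0.39,-4.24,-1.6],"roll":0},{"linear":[-0.39,-4.24,-1.6],"roll":0},{"linear":[-0.39,-4.24,-1.6],"roll":0},{"linear":[-0.39,-4.24,-1.6],"roll":0}]' 9.3
python3 -m handwheel '[{"linear":[0,0,0],"roll":-8.5},{"linear":[0,0,0],"roll":-8.5},{"linear":[0,0,0],"roll":-8.5},{"linear":[0,0,0],"roll":-8.5},{"linear":[0,0,0],"roll":-8.5}]'
python3 -m handwheel '[{"linear":[0,0,0],"roll":-8.5},{"linear":[0,0,0],"roll":-8.5},{"linear":[0,0,0],"roll":-8.5},{"linear":[0,0,0],"roll":-8.5},{"linear":[0,0,0],"roll":-8.5}]'
python3 -m handwheel '[{"linear":[0,0,0],"roll":-4},{"linear":[0,0,0],"roll":0},{"linear":[0,0,0],"roll":0},{"linear":[0,0,0],"roll":0},{"linear":[0,0,0],"roll":0}]'
cat > look.py <<'E'
from h import *
import sys
w=vision.get_image('wrist');a=vision.get_image('scene');b=vision.get_image('side')
s=robot.sense();print(s['time_s'],s['tcp_pos'],s['ee_rot'],s['force'],s['width']*93)
for n,z in dict(fixed_grip=.138,trigger_grip=.138,fixed_jaw_face=.063,pad_face=.063,mould_centre=.056).items():
  for nm,im,f in (('w',w,watz),('s',a,atz),('b',b,atz)):
    for x in landmark_of(im,n)[:2]: print(n,nm,np.round(x['uv'],1),round(x['p'],2),np.round(f(im,x['uv'],z),4))
save(w,'w'+sys.argv[1])
c=np.hstack([cv2.resize(a['color'][170:290,230:390],(400,300)),cv2.resize(b['color'][200:290,215:335],(400,300))])
cv2.imwrite('pics/c%s.png'%sys.argv[1],c[:,:,::-1])
E
python3 look.py 7
```

```text
time_s: 13.9
tcp_pos: [0.4469, 0.1558, 0.2301]
ee_rot: [0.0, 0.75, 0.662, 0.0]
force: [-0.3, 0.6, 0.9]
width: 0.865
time_s: 14.4
tcp_pos: [0.4486, 0.1559, 0.2298]
ee_rot: [0.0, 0.456, 0.89, 0.0]
force: [0.1, -0.4, 0.5]
width: 1.001
time_s: 14.9
tcp_pos: [0.4486, 0.1559, 0.2298]
ee_rot: [0.0, 0.103, 0.995, 0.0]
force: [-0.5, 0.7, 0.5]
width: 0.996
time_s: 15.4
tcp_pos: [0.4486, 0.1559, 0.2297]
ee_rot: [0.0, 0.072, 0.997, 0.0]
force: [0.1, 0.6, 0.2]
width: 1.003
15.55 [0.44860828 0.15592458 0.22963767] [-4.20583775e-06  7.12793554e-02  9.97456392e-01  5.72209128e-06] [-0.78472837 -0.29342017  0.52061848] 92.8832828106719
fixed_grip w [244.9 190.3] 0.64 [0.4456 0.1481 0.138 ]
fixed_grip w [269.9 323.7] 0.42 [0.6097 0.1512 0.138 ]
fixed_grip s [295.3 213.1] 0.83 [0.4515 0.1457 0.138 ]
trigger_grip w [290.9 191.4] 0.65 [0.4527 0.1896 0.138 ]
trigger_grip s [288.8 226.2] 0.72 [0.4479 0.1934 0.138 ]
trigger_grip b [218.4 239.5] 0.66 [0.4545 0.1841 0.138 ]
fixed_jaw_face w [107.8 176.5] 0.77 [ 0.4261 -0.0274  0.063 ]
fixed_jaw_face s [329.5 201.4] 0.89 [ 0.4167 -0.0147  0.063 ]
fixed_jaw_face s [295.2 256.9] 0.75 [0.4233 0.2089 0.063 ]
pad_face w [161.4 173.7] 0.56 [0.434  0.0462 0.063 ]
pad_face w [245.6 189.6] 0.39 [0.4682 0.1431 0.063 ]
pad_face s [314.5 211.1] 0.58 [0.4392 0.0385 0.063 ]
pad_face b [238.9 255.3] 0.61 [0.4301 0.1474 0.063 ]
mould_centre w [142.7 176.3] 0.8 [0.4349 0.0182 0.056 ]
mould_centre s [319.4 207.9] 0.78 [0.4344 0.0135 0.056 ]
mould_centre s [298.  252.4] 0.3 [0.4251 0.1865 0.056 ]
```

View pics/c7.png

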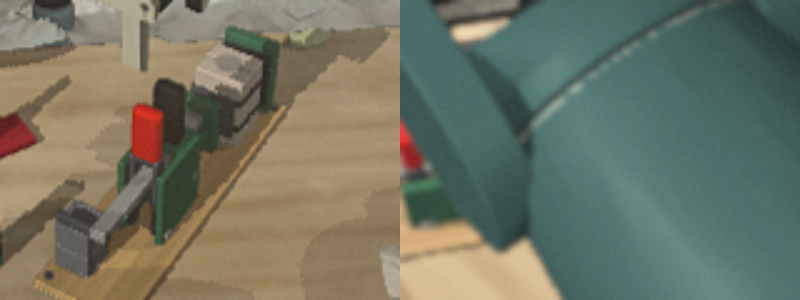

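View pics/w7.png

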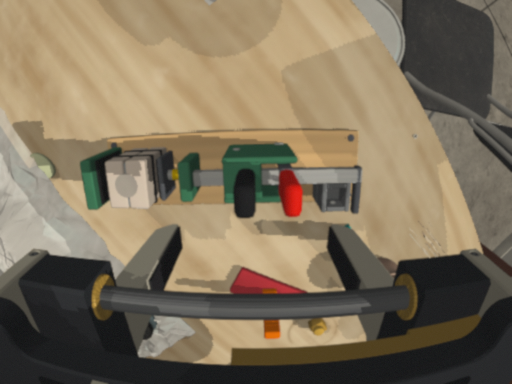

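```bash
python3 -m handwheel '[{"linear":[0,0,1.5],"roll":0},{"linear":[0,0,1.5],"roll":0},{"linear":[0,0,1.5],"roll":0},{"linear":[0,0,0],"roll":0},{"linear":[0,0,0],"roll":0}]'
python3 look.py 8
```

```text
time_s: 16.8
tcp_pos: [0.4484, 0.1559, 0.1842]
ee_rot: [-0.0, 0.071, 0.997, -0.0]
force: [0.6, -0.3, -0.3]
width: 1.001
16.95 [0.44885248 0.1559976  0.18529521] [4.18274706e-04 7.10110944e-02 9.97475428e-01 1.43510846e-04] [-0.21832027 -0.54888463  0.24058629] 93.03046927388637
fixed_grip w [244.4 205.6] 0.64 [0.4434 0.1493 0.138 ]
fixed_grip w [272.4 346.9] 0.26 [0.6007 0.153  0.138 ]
fixed_grip s [294.6 215.2] 0.68 [0.4502 0.1532 0.138 ]
trigger_grip w [296.2 209.1] 0.95 [0.452  0.1884 0.138 ]
trigger_grip s [292.8 222.7] 0.61 [0.4441 0.1788 0.138 ]
trigger_grip b [215.2 238.5] 0.62 [0.4589 0.1902 0.138 ]
fixed_jaw_face w [ 91.5 188.8] 0.97 [ 0.4282 -0.0267  0.063 ]
pad_face w [147.4 185.9] 0.82 [0.4351 0.0439 0.063 ]
pad_face s [316.9 211.3] 0.61 [0.4333 0.0366 0.063 ]
pad_face s [295.4 254.5] 0.21 [0.4258 0.2016 0.063 ]
mould_centre w [127.5 189.2] 0.72 [0.437 0.016 0.056]
mould_centre w [142.6 324.9] 0.24 [ 0.633  -0.0293  0.056 ]
mould_centre s [319.  207.5] 0.94 [0.4359 0.0124 0.056 ]
```

View pics/w8.png

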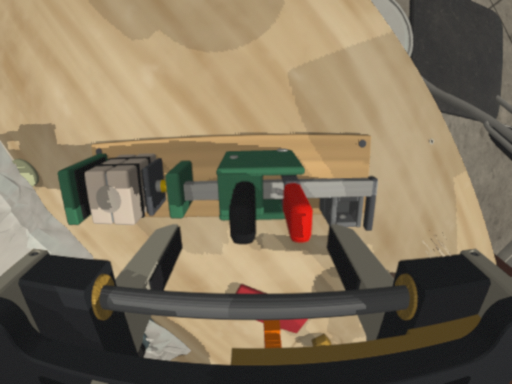

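```bash
python3 -m handwheel '[{"linear":[0,0,1.5],"roll":0},{"linear":[0,0,1.5],"roll":0},{"linear":[0,0,1.5],"roll":0},{"linear":[0,0,1.5],"roll":0},{"linear":[0,0,0.5],"roll":0}]' 9.3 30
python3 look.py 9
```

```text
time_s: 18.2
tcp_pos: [0.4478, 0.1557, 0.1171]
ee_rot: [-0.001, 0.071, 0.997, -0.0]
force: [-0.3, 0.4, 1.1]
width: 1.004
18.35 [0.4485932  0.15591592 0.11950024] [-1.91055055e-04  7.10210228e-02  9.97474798e-01 -7.59472318e-05] [0.2296243  0.83509282 0.45802765] 93.03020683837134
fixed_grip w [241.6 253.4] 0.6 [0.4464 0.1491 0.138 ]
fixed_grip s [296.2 214.5] 0.78 [0.4477 0.1494 0.138 ]
fixed_grip b [235.1 238.7] 0.95 [0.4452 0.1486 0.138 ]
trigger_grip w [311.  252.5] 0.73 [0.4519 0.188  0.138 ]
fixed_jaw_face w [ 60.7 210.1] 0.77 [ 0.4278 -0.0246  0.063 ]
fixed_jaw_face s [326.  200.4] 0.89 [ 0.4265 -0.0148  0.063 ]
pad_face w [126.7 210.9] 0.55 [0.437  0.0476 0.063 ]
pad_face s [218.  227.9] 0.64 [0.6359 0.1988 0.063 ]
pad_face s [314.6 214.2] 0.45 [0.4347 0.0497 0.063 ]
pad_face b [283.2 160.4] 0.22 [ 0.6429 -0.0378  0.063 ]
mould_centre w [100.6 211.5] 0.59 [0.4366 0.0164 0.056 ]
mould_centre s [319.9 208.9] 0.75 [0.4318 0.0167 0.056 ]
mould_centre s [299.7 248.8] 0.41 [0.4258 0.1738 0.056 ]
```

View pics/w9.png

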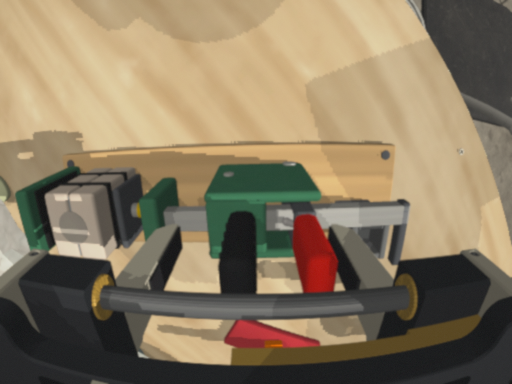

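```bash
python3 -m handwheel '[{"linear":[0,0,0],"roll":0},{"linear":[0,0,0],"roll":0},{"linear":[0,0,0],"roll":0},{"linear":[0,0,0],"roll":0},{"linear":[0,0,0],"roll":0}]' 4.2 30
python3 -m handwheel '[{"linear":[0,0,0],"roll":0},{"linear":[0,0,0],"roll":0},{"linear":[0,0,0],"roll":0},{"linear":[0,0,0],"roll":0},{"linear":[0,0,0],"roll":0}]' 4.2
python3 look.py 10
```

```text
time_s: 19.6
tcp_pos: [0.449, 0.1573, 0.12]
ee_rot: [0.001, 0.071, 0.997, 0.002]
force: [3.6, 13.3, -2.0]
width: 0.62
time_s: 20.1
tcp_pos: [0.4488, 0.1564, 0.1196]
ee_rot: [0.0, 0.071, 0.997, 0.0]
force: [2.4, 5.0, -1.7]
width: 0.458
20.25 [0.44881696 0.15628519 0.11967763] [2.66594989e-04 7.09515794e-02 9.97479636e-01 4.22026167e-04] [ 3.26880751  4.42042526 -3.13091581] 42.22548318672076
fixed_grip w [237.8 248.7] 0.7 [0.4454 0.1477 0.138 ]
fixed_grip s [295.3 212.5] 0.91 [0.4523 0.1438 0.138 ]
trigger_grip w [272.8 251.6] 0.78 [0.4501 0.1672 0.138 ]
trigger_grip s [294.  219.2] 0.69 [0.4462 0.1666 0.138 ]
trigger_grip b [285.  157.1] 0.63 [ 0.6091 -0.0257  0.138 ]
fixed_jaw_face w [ 61.2 209.4] 0.9 [ 0.4291 -0.0247  0.063 ]
fixed_jaw_face s [328.2 201.3] 0.75 [ 0.42   -0.0137  0.063 ]
fixed_jaw_face b [373.9 228.2] 0.46 [ 0.3963 -0.183   0.063 ]
pad_face w [116.5 208.2] 0.83 [0.4353 0.0378 0.063 ]
pad_face s [318.  209.2] 0.41 [0.4336 0.0277 0.063 ]
mould_centre w [ 97.2 210.4] 0.93 [0.4371 0.0123 0.056 ]
mould_centre s [316.2 205.4] 0.91 [0.4456 0.0075 0.056 ]
```

View pics/w10.png

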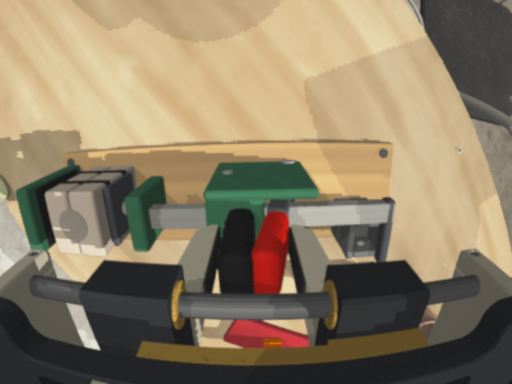

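```bash
python3 -m handwheel '[{"linear":[0,0,0],"roll":0},{"linear":[0,0,0],"roll":0},{"linear":[0,0,0],"roll":0},{"linear":[0,0,0],"roll":0},{"linear":[0,0,0],"roll":0}]' 8.5
python3 -m handwheel '[{"linear":[0,0,0],"roll":0},{"linear":[0,0,0],"roll":0},{"linear":[0,0,0],"roll":0},{"linear":[0,0,0],"roll":0},{"linear":[0,0,0],"roll":0}]' 8.5
cat > look2.py <<'E'
from h import *
import sys
s=robot.sense();print(s['time_s'],s['tcp_pos'],s['force'],s['width']*93)
L={}
for k in range(2):
  w=vision.get_image('wrist')
  for n,z in dict(trigger_grip=.138,fixed_jaw_face=.063,pad_face=.063,mould_centre=.056,jaw=0,pad=0,clamp=0).items():
    r=landmark_of(w,n)
    if r: 
      p=watz(w,r[0]['uv'],z); L.setdefault(n,[]).append(round(float((p[:2]-[.4478,.148])@[-.1426,-.9898])*1000,1))
for n in L: print(n,L[n])
save(w,'w'+sys.argv[1])
c=w['color'][150:290,0:270][:,:,::-1]
cv2.imwrite('pics/z%s.png'%sys.argv[1],cv2.resize(c,None,fx=2.9,fy=2.9,interpolation=cv2.INTER_CUBIC))
E
python3 look2.py 11
```

```text
time_s: 21.5
tcp_pos: [0.4485, 0.1559, 0.1196]
ee_rot: [-0.0, 0.071, 0.997, -0.0]
force: [-0.8, 1.7, 0.2]
width: 0.831
time_s: 22.0
tcp_pos: [0.4486, 0.1559, 0.1196]
ee_rot: [-0.0, 0.071, 0.997, -0.0]
force: [-0.1, 1.2, 0.4]
width: 0.914
22.0 [0.44859771 0.15587682 0.11961125] [-0.0700853   1.16853617  0.44616411] 85.02265207823145
trigger_grip [-40.3, -40.6]
fixed_jaw_face [177.1, 174.6]
pad_face [112.8, 112.1]
mould_centre [132.0, 131.7]
pad [-32.5]
clamp [3.3, -1.7]
```

View pics/z11.png

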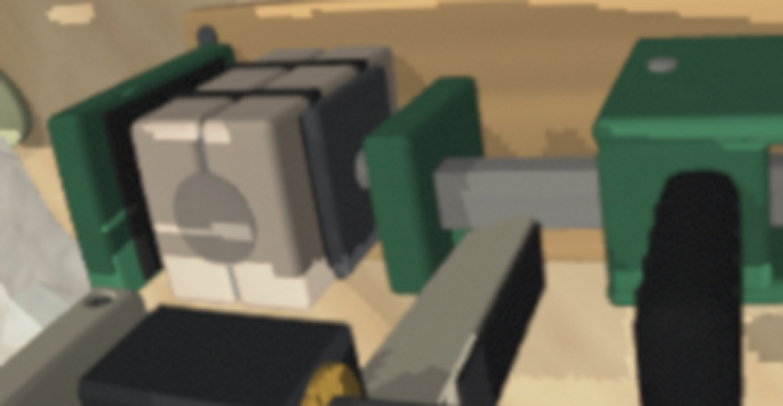

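```bash
cat > track.py <<'E'
import cv2,sys,numpy as np
A=cv2.imread(f'pics/w{sys.argv[1]}.png');B=cv2.imread(f'pics/w{sys.argv[2]}.png')
# boxes in A: x0,y0,x1,y1
boxes=eval(sys.argv[3])
for n,(x0,y0,x1,y1) in boxes.items():
    t=cv2.resize(A[y0:y1,x0:x1],None,fx=8,fy=8,interpolation=cv2.INTER_CUBIC)
    X0=max(0,x0-25);Y0=max(0,y0-8)
    s=cv2.resize(B[Y0:y1+8,X0:x1+25],None,fx=8,fy=8,interpolation=cv2.INTER_CUBIC)
    m=cv2.matchTemplate(s,t,cv2.TM_CCOEFF_NORMED);_,v,_,p=cv2.minMaxLoc(m)
    print(n,np.round([p[0]/8+X0-x0,p[1]/8+Y0-y0],2),round(v,3))
E
python3 track.py 9 11 "dict(tail=(385,195,412,235),head=(138,175,180,215),mould=(48,165,125,215),hous=(210,160,320,190),fj=(18,165,60,240),pad=(112,165,148,195))"
python3 track.py 9 10 "dict(tail=(385,195,412,235),head=(138,175,180,215),mould=(48,165,125,215),hous=(210,160,320,190),fj=(18,165,60,240),pad=(112,165,148,195))"
cat > px.py <<'E'
from h import *
w=vision.get_image('wrist')
# px/mm along clamp x at several places
for n,x,y,z in (('tail',-130,0,.063),('headtop',47,0,.103),('mouldtop',135,0,.1),('padtop',100,0,.088)):
    print(n,wproj(w,C(x/1000,y/1000,z,(.4478,.148),-98.2)),(wproj(w,C((x+10)/1000,y/1000,z,(.4478,.148),-98.2))-wproj(w,C(x/1000,y/1000,z,(.4478,.148),-98.2)))/10)
E
python3 px.py
```

```text
tail [-14.    -1.88] 0.88
head [-11.75  -2.12] 0.837
mould [ 0.38 -1.75] 0.968
hous [-0.62 -1.62] 0.998
fj [ 0.88 -1.75] 0.994
pad [23.75  4.75] 0.869
tail [-14.75  -2.  ] 0.893
head [-12.38  -2.25] 0.834
mould [-0.25 -1.88] 0.946
hous [-1.38 -1.88] 0.998
fj [ 0.38 -1.75] 0.99
pad [23.12  4.62] 0.87
tail [394.53613033 204.90093099] [-1.00557838  0.01730139]
headtop [174.53237759 225.99965774] [-1.35620759 -0.03459991]
mouldtop [ 72.12983999 220.41017913] [-0.95462035 -0.05164298]
padtop [115.59205014 216.06800142] [-1.0825474  -0.03605448]
```

```bash
python3 -m handwheel '[{"linear":[0,0,0],"roll":0},{"linear":[0,0,0],"roll":0},{"linear":[0,0,0],"roll":0},{"linear":[0,0,0],"roll":0},{"linear":[0,0,0],"roll":0}]' 4.2 30
python3 -m handwheel '[{"linear":[0,0,0],"roll":0},{"linear":[0,0,0],"roll":0},{"linear":[0,0,0],"roll":0},{"linear":[0,0,0],"roll":0},{"linear":[0,0,0],"roll":0}]' 4.2
python3 look2.py 12
python3 track.py 10 12 "dict(tail=(370,193,398,233),head=(125,172,167,212),mould=(48,165,125,212),hous=(210,160,300,190),fj=(18,165,60,238))"
python3 -m handwheel '[{"linear":[0,0,0],"roll":0},{"linear":[0,0,0],"roll":0},{"linear":[0,0,0],"roll":0},{"linear":[0,0,0],"roll":0},{"linear":[0,0,0],"roll":0}]' 8.3
python3 -m handwheel '[{"linear":[0,0,0],"roll":0},{"linear":[0,0,0],"roll":0},{"linear":[0,0,0],"roll":0},{"linear":[0,0,0],"roll":0},{"linear":[0,0,0],"roll":0}]' 8.3
python3 look2.py 13
python3 track.py 11 13 "dict(tail=(370,193,398,233),head=(125,172,167,212),mould=(48,165,125,212),hous=(210,160,320,190),fj=(18,165,60,238))"
```

```text
time_s: 23.35
tcp_pos: [0.449, 0.1576, 0.1199]
ee_rot: [0.001, 0.071, 0.997, 0.002]
force: [4.9, 14.6, -5.2]
width: 0.535
time_s: 23.85
tcp_pos: [0.4488, 0.1563, 0.1197]
ee_rot: [0.0, 0.071, 0.997, 0.0]
force: [3.5, 4.0, -2.4]
width: 0.453
23.85 [0.44881441 0.15631705 0.11968006] [ 3.46166939  4.04968213 -2.43270087] 42.162066661095416
trigger_grip [-20.1, -19.8]
fixed_jaw_face [-36.8]
pad_face [120.2, 117.6]
mould_centre [146.9, 143.8]
pad [-46.0, -25.6]
clamp [1.9, 1.5]
tail [-7.5   0.12] 0.804
head [-11.   0.] 0.959
mould [-7.75  0.88] 0.925
hous [0. 0.] 0.998
fj [-6.    1.12] 0.811
time_s: 25.15
tcp_pos: [0.4485, 0.1559, 0.1196]
ee_rot: [-0.0, 0.071, 0.997, -0.0]
force: [-0.2, 3.0, 0.7]
width: 0.838
time_s: 25.65
tcp_pos: [0.4486, 0.1559, 0.1196]
ee_rot: [-0.0, 0.071, 0.997, -0.0]
force: [0.2, 0.1, -0.1]
width: 0.894
25.65 [0.44859458 0.15586856 0.1195971 ] [ 0.19795222  0.05759824 -0.07730947] 83.17623551991748
trigger_grip [-39.2, -39.5]
fixed_jaw_face [-25.7]
pad_face [120.0, 118.8]
mould_centre [142.0, 143.4]
jaw [-32.1]
clamp [2.8, -0.6]
tail [-10.     0.25] 0.852
head [-11.   0.] 0.952
mould [-7.75  0.75] 0.918
hous [0. 0.] 1.0
fj [-6.  1.] 0.802
```

View pics/z12.png

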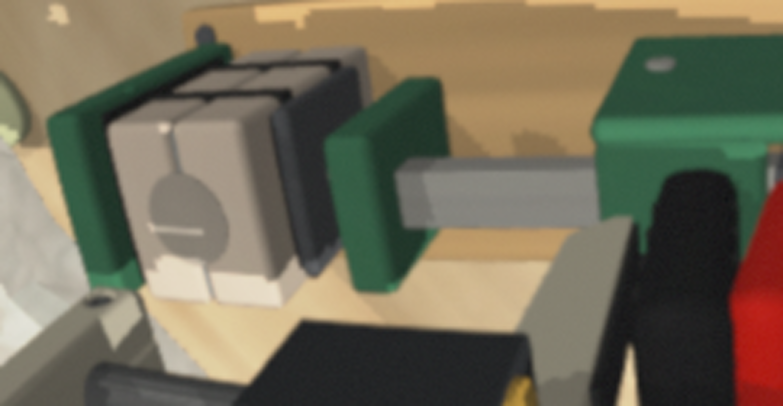

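View pics/z13.png

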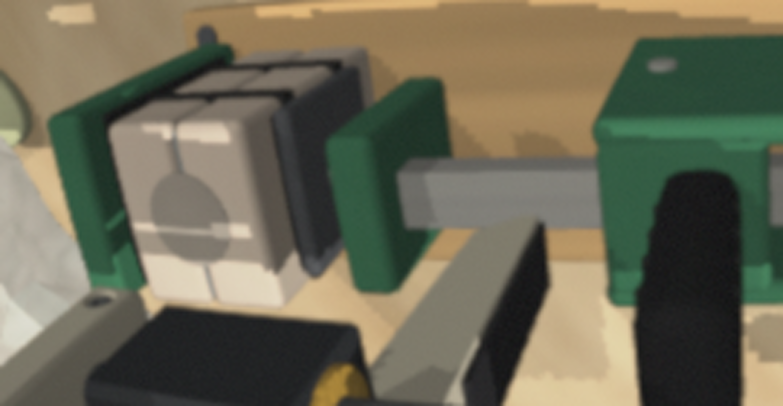

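```bash
cat > geo.py <<'E'
from h import *
import sys
w=vision.get_image('wrist')
f=lambda u,z:(lambda p:np.round(np.array([(p[:2]-[.4478,.148])@[-.1426,-.9898],(p[:2]-[.4478,.148])@[.9898,-.1426]])*1000,1))(watz(w,u,z))
def q(n,u,z): print(n,f((u[0]/2.9,u[1]/2.9+150),z))
if __name__=='__main__':
    q('mould front lo',(152,302),.1);q('mould front up',(112,125),.1)
    q('mould back lo',(283,302),.1);q('mould back up',(252,125),.1)
    for z in(.1,.105): q('fj lo R',(140,288),z);q('fj up R',(103,118),z);q('fj lo L',(97,288),z);q('fj up L',(52,118),z)
    q('head lo L',(350,290),.103);q('head up L',(330,140),.103);q('head lo R',(393,290),.103);q('head up R',(375,145),.103)
    q('pad lo L?',(318,272),.088); q('pad up L',(275,118),.088)
    w8=wproj
    for x in (47,123,173,191): print(x,[np.round((wproj(w,C(x/1000,y/1000,.1,(.4478,.148),-98.2))-[0,150])*2.9) for y in(-25,25)])
    c=cv2.resize(w['color'][150:265,0:180][:,:,::-1],None,fx=4.4,fy=4.4,interpolation=cv2.INTER_CUBIC);cv2.imwrite('pics/g.png',c)
E
python3 geo.py
```

```text
mould front lo [167.1  33.4]
mould front up [165.7 -22.4]
mould back lo [117.1  28.7]
mould back up [115.5 -22.7]
fj lo R [170.5  29. ]
fj up R [168.8 -24.5]
fj lo L [190.2  30.9]
fj up L [191.1 -24.4]
fj lo R [165.7  25.9]
fj up R [164.1 -26.1]
fj lo L [184.8  27.8]
fj up L [185.8 -26. ]
head lo L [92.9 21.6]
head up L [ 91. -20.]
head lo R [80.1 20.7]
head up R [ 78.7 -18.9]
pad lo L? [110.6  25. ]
pad up L [115.5 -20.8]
47 [array([500., 117.]), array([519., 305.])]
123 [array([227., 116.]), array([263., 289.])]
173 [array([ 93., 116.]), array([131., 276.])]
191 [array([ 52., 116.]), array([ 90., 271.])]
```

View pics/g.png

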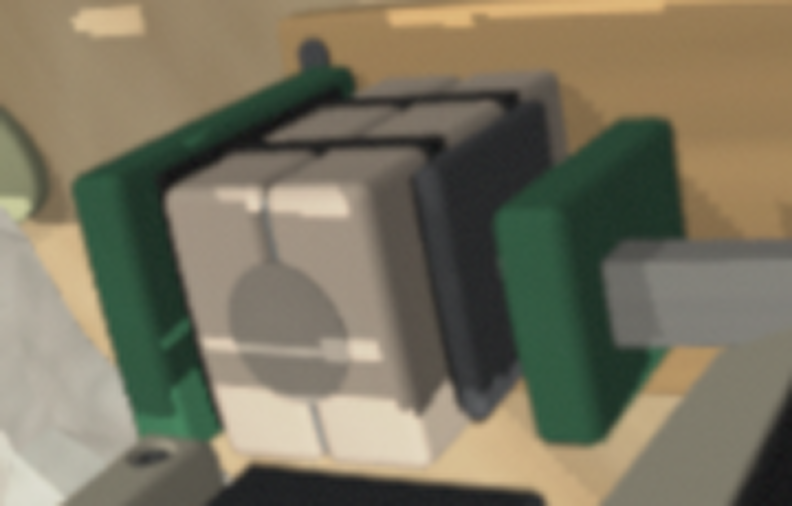

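```bash
python3 - <<'E'
import cv2,numpy as np
o=[]
for n in (9,11): 
    im=cv2.imread(f'pics/w{n}.png')[155:265,40:200]; o.append(cv2.resize(im,None,fx=2.5*2,fy=2.5*2,interpolation=cv2.INTER_CUBIC)[:, :])
cv2.imwrite('pics/g9.png',o[0]);cv2.imwrite('pics/g11.png',o[1])
E
```

```text
(no output)
```

View pics/g9.png

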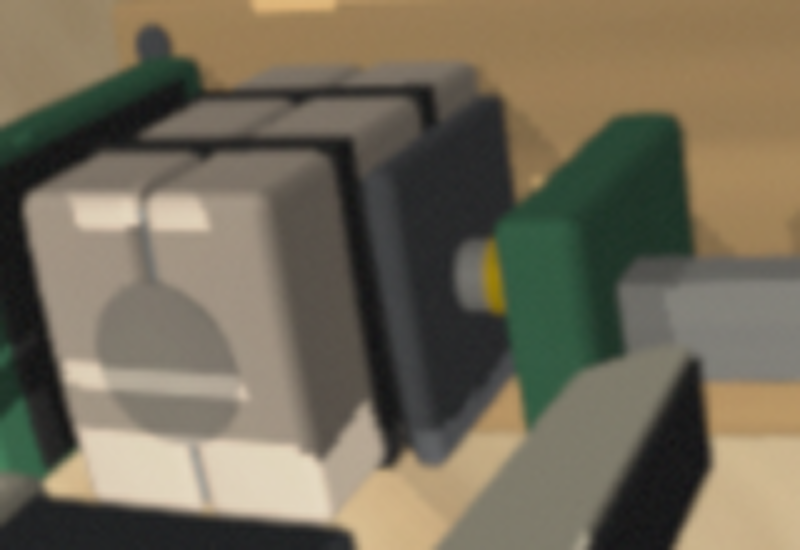

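View pics/g11.png

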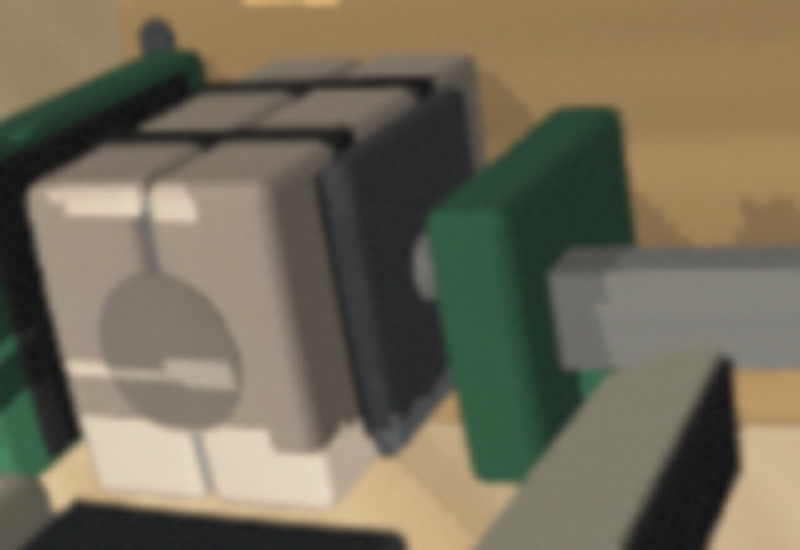

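```bash
python3 - <<'E'
from geo import *
for n,p,h in ((9,(114.3,189),(140,197)),(11,(104,190),(126.4,197.6)),(13,(94.8,190.7),(113.8,198.3))):
    a,b=f(p,.088)[0],f(h,.103)[0]; print(n,a,b,a-b)
E
python3 track.py 9 11 "dict(pad=(112,184,132,250),head=(139,175,178,235),mt=(45,185,100,240),fj=(18,165,42,235))"
python3 track.py 11 13 "dict(pad=(103,184,120,246),head=(125,172,165,232),mt=(45,183,100,238),fj=(18,165,40,235),tail=(372,190,398,232))"
```

```text
9 97.5 70.1 27.400000000000006
11 106.8 80.7 26.099999999999994
13 115.5 91.0 24.5
pad [18.88  5.12] 0.817
head [-12.    -2.12] 0.713
mt [ 0.62 -1.88] 0.979
fj [ 1.12 -1.75] 0.999
pad [-9.5  -0.62] 0.975
head [-11.62   0.  ] 0.942
mt [-7.88  0.12] 0.916
fj [-0.5  -0.25] 0.972
tail [-10.62   0.38] 0.856
```

```bash
python3 -m handwheel '[{"linear":[0,0,0],"roll":0},{"linear":[0,0,0],"roll":0},{"linear":[0,0,0],"roll":0},{"linear":[0,0,0],"roll":0},{"linear":[0,0,0],"roll":0}]' 5.8 30
python3 -m handwheel '[{"linear":[0,0,0],"roll":0},{"linear":[0,0,0],"roll":0},{"linear":[0,0,0],"roll":0},{"linear":[0,0,0],"roll":0},{"linear":[0,0,0],"roll":0}]' 5.8
python3 look2.py 14
python3 track.py 13 14 "dict(pad=(93,184,112,246),head=(112,172,155,232),mt=(36,187,85,240),fj=(18,165,34,225),hous=(210,160,300,190),tail=(358,190,388,232))"
```

```text
time_s: 27.05
tcp_pos: [0.449, 0.1575, 0.12]
ee_rot: [0.001, 0.071, 0.997, 0.002]
force: [3.5, 14.5, -1.6]
width: 0.632
time_s: 27.55
tcp_pos: [0.449, 0.1575, 0.12]
ee_rot: [0.001, 0.071, 0.997, 0.002]
force: [4.5, 14.8, -1.3]
width: 0.629
27.55 [0.44901777 0.15749142 0.11998024] [ 4.45577758 14.76584882 -1.30729015] 58.46241805366788
trigger_grip [-29.5, -28.5]
fixed_jaw_face [122.3]
mould_centre [147.9, 147.9]
clamp [-0.7, 0.6]
pad_face [127.2]
jaw [-46.9]
pad [-6.75 -0.25] 0.979
head [-8.25 -0.25] 0.98
mt [-5.75 -0.62] 0.946
fj [-1.75 -0.25] 0.997
hous [-2.25 -0.38] 0.995
tail [-9.12 -0.5 ] 0.856
```

View pics/z14.png

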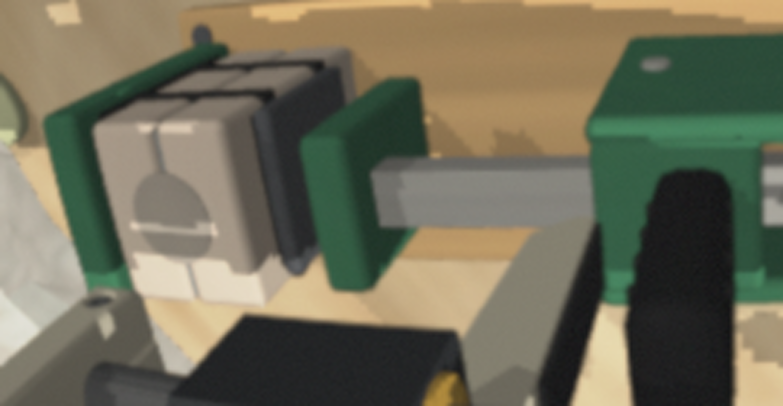

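```bash
python3 -m handwheel '[{"linear":[0,0,0],"roll":0},{"linear":[0,0,0],"roll":0},{"linear":[0,0,0],"roll":0},{"linear":[0,0,0],"roll":0},{"linear":[0,0,0],"roll":0}]' 4.6 30
python3 look2.py 15
python3 track.py 14 15 "dict(pad=(86,184,105,244),head=(104,172,148,232),mt=(33,187,80,240),fj=(16,165,31,225),hous=(207,160,300,190),tail=(350,190,380,232))"
```

```text
time_s: 28.85
tcp_pos: [0.4489, 0.1563, 0.1197]
ee_rot: [0.0, 0.071, 0.997, 0.0]
force: [3.1, 3.7, -1.4]
width: 0.496
28.85 [0.44888582 0.15632628 0.11972244] [ 3.12626767  3.65216274 -1.38261685] 46.12384578879068
trigger_grip [-21.2, -20.8]
pad_face [126.8, 124.7]
mould_centre [146.1, 148.9]
clamp [0.8, 1.0]
fixed_jaw_face [143.5]
pad [184.8]
pad [1.5  0.75] 0.924
head [-2.25  0.  ] 0.965
mt [1.38 0.12] 0.969
fj [1.25 0.  ] 0.999
hous [1.75 0.  ] 0.998
tail [-2.  0.] 0.914
```

View pics/z15.png

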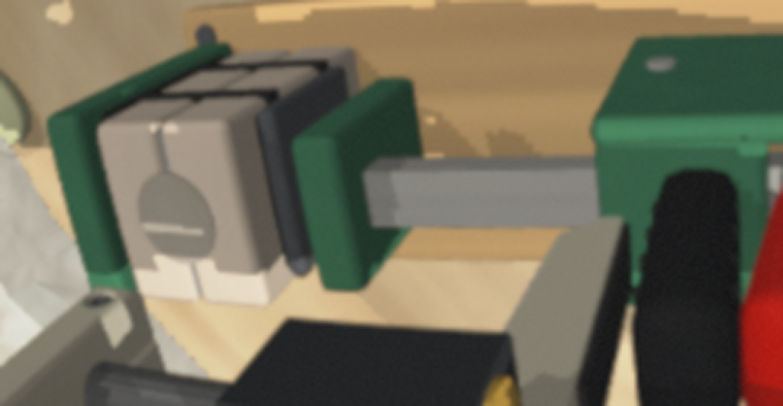

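```bash
python3 - <<'E'
from geo import *
for n,p,h in ((13,(94.8,190.7),(113.8,198.3)),(15,(89.7,190.7),(101.7,198.3))):
    a,b=f(p,.088)[0],f(h,.103)[0]; print(n,a,b,a-b)
E
python3 -c "
from h import *
w=vision.get_image('wrist')
for n in('mould','pad','jaw'):
    r=masks_of(w,n); print(n,[(np.round(x['uv'],1),round(x['p'],2),x['region'].sum()) for x in r[:2]])
c=cv2.resize(w['color'][160:260,60:160][:,:,::-1],(560,560),interpolation=cv2.INTER_CUBIC)
d=cv2.resize(cv2.imread('pics/w13.png')[160:260,60:160],(560,560),interpolation=cv2.INTER_CUBIC)
cv2.imwrite('pics/g15.png',cv2.resize(np.hstack([d,c]),(800,400)))
"
```

```text
13 115.1 90.6 24.5
15 120.0 100.8 19.200000000000003
mould [(array([ 68.8, 209.9]), 0.72, np.int64(4585))]
pad [(array([ 98.5, 194.5]), 0.86, np.int64(958))]
jaw [(array([157.7, 213.9]), 0.68, np.int64(7436))]
```

View pics/g15.png

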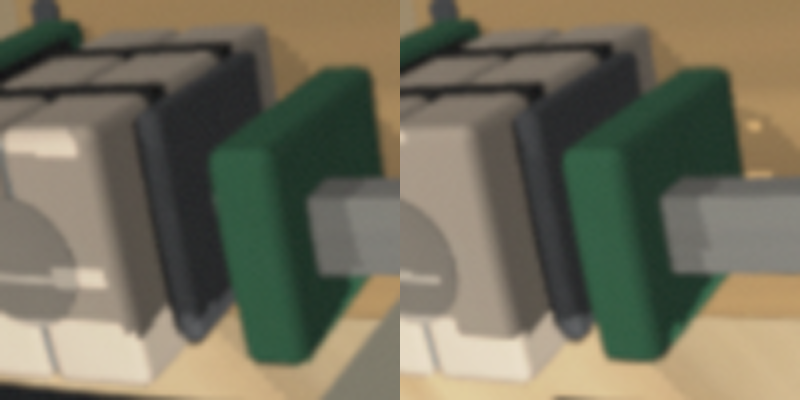

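```bash
python3 -m handwheel '[{"linear":[0,0,0],"roll":0},{"linear":[0,0,0],"roll":0},{"linear":[0,0,0],"roll":0},{"linear":[0,0,0],"roll":0},{"linear":[0,0,0],"roll":0}]' 8.5
python3 -m handwheel '[{"linear":[0,0,0],"roll":0},{"linear":[0,0,0],"roll":0},{"linear":[0,0,0],"roll":0},{"linear":[0,0,0],"roll":0},{"linear":[0,0,0],"roll":0}]' 8.5
python3 look2.py 16
python3 track.py 15 16 "dict(pad=(88,184,103,244),head=(101,172,145,232),mt=(34,187,80,240),fj=(16,165,31,225),hous=(207,160,300,190),tail=(348,190,378,232))"
python3 -m handwheel '[{"linear":[0,0,0],"roll":0},{"linear":[0,0,0],"roll":0},{"linear":[0,0,0],"roll":0},{"linear":[0,0,0],"roll":0},{"linear":[0,0,0],"roll":0}]' 6.6 30
python3 -m handwheel '[{"linear":[0,0,0],"roll":0},{"linear":[0,0,0],"roll":0},{"linear":[0,0,0],"roll":0},{"linear":[0,0,0],"roll":0},{"linear":[0,0,0],"roll":0}]' 6.6
python3 look2.py 17
python3 track.py 16 17 "dict(pad=(88,184,103,244),head=(101,172,145,232),mt=(34,187,80,240),fj=(16,165,31,225),hous=(207,160,300,190),tail=(348,190,378,232))"
```

```text
time_s: 30.4
tcp_pos: [0.4485, 0.1558, 0.1196]
ee_rot: [-0.0, 0.071, 0.997, -0.0]
force: [0.2, -1.0, -0.5]
width: 0.873
time_s: 30.9
tcp_pos: [0.4486, 0.1559, 0.1196]
ee_rot: [-0.0, 0.071, 0.997, -0.0]
force: [-0.5, 0.1, 0.1]
width: 0.915
30.9 [0.44860998 0.1558852  0.11961481] [-0.54946812  0.12380688  0.11096895] 85.05893902232819
trigger_grip [-41.2, -40.2]
pad_face [125.3, 127.5]
mould_centre [147.6, 148.7]
clamp [1.0]
fixed_jaw_face [-25.6]
pad [ 0.   -0.88] 0.938
head [0.5  0.25] 0.999
mt [0.25 0.25] 0.906
fj [0.38 0.12] 0.999
hous [0.5  0.25] 0.996
tail [0.5  0.38] 0.948
time_s: 32.2
tcp_pos: [0.4489, 0.1576, 0.1199]
ee_rot: [0.0, 0.071, 0.997, 0.002]
force: [4.1, 16.3, -2.6]
width: 0.714
time_s: 32.7
tcp_pos: [0.449, 0.1576, 0.1199]
ee_rot: [0.0, 0.071, 0.997, 0.002]
force: [4.0, 15.8, -2.6]
width: 0.712
32.7 [0.44896387 0.15760813 0.11990559] [ 4.00451105 15.82614966 -2.6339694 ] 66.17872543398022
trigger_grip [-34.4, -35.2]
pad_face [124.3, 123.9]
mould_centre [149.9, 150.2]
pad [180.8]
clamp [-0.8, 0.6]
pad [-2.25  0.25] 0.919
head [-4.25 -0.12] 0.98
mt [-2.   -0.25] 0.966
fj [-1.75 -0.12] 0.999
hous [-2.38 -0.25] 0.997
tail [-4.62 -0.5 ] 0.966
```

View pics/z17.png

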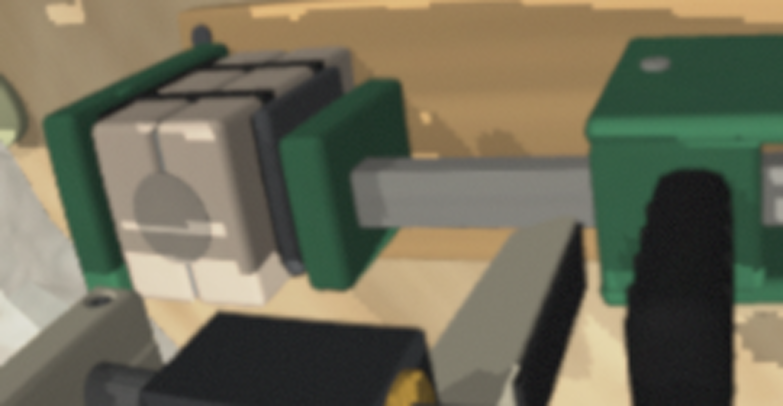

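```bash
python3 - <<'E'
from geo import *
a,b=f((89.0-.9,190.7),.088)[0],f((99.2-1,198.2),.103)[0]; print(a,b,a-b)
s=vision.get_image('scene');save(s,'a17');r=robot.sense();print(r['time_s'],r['force'],r['width']*93)
for n in ['plug_tab','red_slab']:
    for x in landmark_of(s,n)[:3]: print(n,np.round(x['uv'],1),np.round(x['p'],2),np.round(atz(s,x['uv'],.087 if n=='plug_tab' else 0),3))
c=cv2.resize(s['color'][170:300,150:350],(800,520));cv2.imwrite('pics/a17c.png',c[:,:,::-1])
E
```

```text
119.9 102.3 17.60000000000001
33.6 [ 4.02433241 16.14152973 -2.71574955] 66.29704727943141
plug_tab [219.3 206.8] 0.8 [0.658 0.15  0.087]
plug_tab [223.2 252.3] 0.64 [0.571 0.286 0.087]
red_slab [218.2 226.6] 0.69 [ 0.675  0.138 -0.   ]
```

View pics/a17c.png

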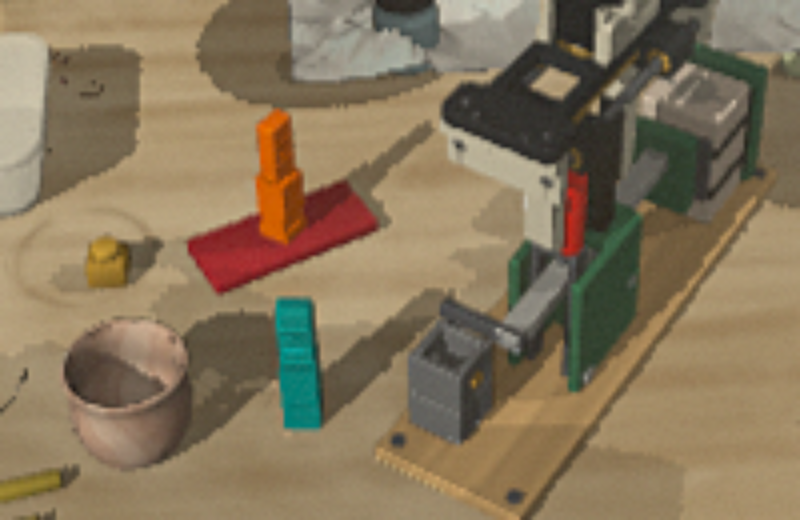

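```bash
python3 -m handwheel '[{"linear":[0,0,0],"roll":0},{"linear":[0,0,0],"roll":0},{"linear":[0,0,0],"roll":0},{"linear":[0,0,0],"roll":0},{"linear":[0,0,0],"roll":0}]' 6.2
python3 -m handwheel '[{"linear":[0,0,0],"roll":0},{"linear":[0,0,0],"roll":0},{"linear":[0,0,0],"roll":0},{"linear":[0,0,0],"roll":0},{"linear":[0,0,0],"roll":0}]' 6.2
python3 look2.py 18
python3 track.py 17 18 "dict(pad=(86,184,101,244),head=(97,172,141,232),mt=(33,187,80,240),fj=(16,165,31,225),hous=(205,160,300,190),tail=(343,190,374,232))"
```

```text
time_s: 34.2
tcp_pos: [0.449, 0.1578, 0.1199]
ee_rot: [0.001, 0.071, 0.997, 0.002]
force: [2.5, 17.3, -1.9]
width: 0.67
time_s: 34.7
tcp_pos: [0.449, 0.1577, 0.12]
ee_rot: [0.001, 0.071, 0.997, 0.002]
force: [5.2, 17.6, -1.9]
width: 0.669
34.7 [0.44900015 0.15774774 0.11995961] [ 5.18725682 17.64672468 -1.94998864] 62.17108599736113
trigger_grip [-31.8, -33.6]
pad_face [127.9, 128.5]
mould_centre [146.0, 145.8]
pad [8.1]
clamp [1.6]
pad [-0.38  0.5 ] 0.975
head [-1.5  -0.12] 0.991
mt [-0.12  0.  ] 0.988
fj [-0.12  0.  ] 0.999
hous [-0.25  0.  ] 0.998
tail [-1.38 -0.25] 0.935
```

Slide went up another ~1.1 mm, so the stem is about 11 mm in. The mould didn't move relative to the jaw, and the trigger is held at about 0.07 rad. Handing in.

```bash
python3 -c "
from cell import robot
print(robot.finish_job())"
```

```text
the job is handed in; nothing more can be done
None
```

I pulled the orange plug from its socket and set it on the red slab. I then pumped the trigger four times, two full strokes and two part strokes with release in between, and handed the job in at about 35 s with the trigger still squeezed. No verdict came back.

- **Plug:** it stands upright on the slab, with the tab at about (0.658, 0.150) and the slab centre near (0.661, 0.149). The network's own slab reading was about 2 cm off that.
- **Mould:** it stopped moving against the fixed jaw while the bar went on advancing about 6.5 mm, so I take it as seated and upright. I did not measure the last gap directly.
- **Stem:** about 11 mm of 20 mm in, from my readings of jaw head and pad in the wrist images and from tracking the bar. The uncertainty is about 1.5 mm. The `pad` and `jaw` landmarks were useless, and `pad_face` was too scattered to confirm this figure.
- **Trigger:** about 0.07 rad off rest, with about 18 N sensed at the wrist.
- **Other things:** the teal look-alike, cup and gold tin stood in place in the last scene view. I did not recheck the blue jar or the green rib.

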